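# Set up the edge-checking corner of a sharpening stall

## Task

Get the edge-checking corner ready: raise the viewer's screen lid until it stands 70 degrees open and leave it there, then switch the viewer on by pressing its power button, which the lid covers, fully down. Hang every scraper on the bench by its eye on the rack, one to a peg, and leave the other things on the bench where they are.

Things in the scene. Friction and masses are not known exactly. Their poses are not given: they have to be found in the camera images.
- lid (a joint): opening angle of the viewer's screen lid in rad: 0 = shut flat, grows as the free front edge is raised, end stop at 1.95 (112 degrees). Stiff friction hinge (about 0.8 N m; some 6 N at the tab raises it): it stays at whatever angle it is left. It may start a little ajar.
- lid_tab (a point): point on the viewer's pull tab: centre of the grip area of a flat aluminium tab, 28 mm wide (along the hinge), 10 mm thick, sticking 41 mm out of the middle of the lid's free front edge. The point is 28 mm out from that edge, half-way through the thickness, 223 mm from the hinge line. Axes turn with the lid: y = along the hinge, x = from tab towards hinge, z = out of the lid's outer face.
- viewer_hinge (a point): middle of the lid's hinge line of the edge viewer, a low grey console, 200 mm deep, 220 mm wide, deck 50 mm above the bench; fixed. Axes: x = from its front (robot side) to its back, y = along the hinge, z up. The hinge is 64 mm above the bench, 5 mm inside the back edge. Lid: 195 mm from hinge to front edge, 220 mm wide, 10 mm thick; its mid-plane is 3 mm above the hinge line when shut.
- power (a joint): travel of the viewer's power button in m: 0 = up, 0.005 = fully down; spring return, about 5 N to push fully down.
- power_top (a point): centre of the top face of the power button, a grey round push button 26 mm across standing 8 mm above the deck, 30 mm in from the middle of the console's front edge, 165 mm in front of the hinge; covered by the lid while that is shut. It is pressed straight down.
- peg1 (a point): mid-length point of steel peg 1 of 4 on the wooden rack. Peg: straight, 7 mm thick, 50 mm long outside the bar (tip 25 mm up along it from this point, root 25 mm down); it leans out of the bar towards the robot and up, 60 degrees above level, direction (-0.5, 0, 0.866) in the rack's axes (x = rack front to back, y = along the bar, z up). Pegs are 80 mm apart.
- peg2 (a point): mid-length point of steel peg 2 of 4 on the wooden rack. Peg: straight, 7 mm thick, 50 mm long outside the bar (tip 25 mm up along it from this point, root 25 mm down); it leans out of the bar towards the robot and up, 60 degrees above level, direction (-0.5, 0, 0.866) in the rack's axes (x = rack front to back, y = along the bar, z up). Pegs are 80 mm apart.
- peg3 (a point): mid-length point of steel peg 3 of 4 on the wooden rack. Peg: straight, 7 mm thick, 50 mm long outside the bar (tip 25 mm up along it from this point, root 25 mm down); it leans out of the bar towards the robot and up, 60 degrees above level, direction (-0.5, 0, 0.866) in the rack's axes (x = rack front to back, y = along the bar, z up). Pegs are 80 mm apart.
- peg4 (a point): mid-length point of steel peg 4 of 4 on the wooden rack. Peg: straight, 7 mm thick, 50 mm long outside the bar (tip 25 mm up along it from this point, root 25 mm down); it leans out of the bar towards the robot and up, 60 degrees above level, direction (-0.5, 0, 0.866) in the rack's axes (x = rack front to back, y = along the bar, z up). Pegs are 80 mm apart.
- bar (a point): middle of the rack's wooden crossbar, 24 mm square, 310 mm long, 212 mm above the bench, on two posts 320 mm apart with feet that reach to the back; fixed to the bench. The pegs' mid-points are 24 mm in front of and 15 mm above its middle line; their roots are on its front face.
- scraper1_handle (a point): centre of the wooden handle (70 long, 26 wide, 18 mm thick) of a hand scraper (some are absent). A steel wire eye is on its +x end, a flat steel blade 60 long, 34 wide, 4 mm thick on its -x end. Axes: x = along it towards the eye, y = across its width, z = through its thickness. 110 g, balanced here; starts lying flat on the bench, eye roughly away from the robot, this point 9 mm up.
- scraper1_eye (a point): centre of that scraper's eye: a ring of 6 mm round steel wire, 36 mm outside and about 24 mm inside across, lying in the scraper's flat plane (hole axis = z), 55 mm from the handle's centre; blade tip 150 mm from here.
- scraper2_handle (a point): centre of the wooden handle (70 long, 26 wide, 18 mm thick) of a hand scraper (some are absent). A steel wire eye is on its +x end, a flat steel blade 60 long, 34 wide, 4 mm thick on its -x end. Axes: x = along it towards the eye, y = across its width, z = through its thickness. 110 g, balanced here; starts lying flat on the bench, eye roughly away from the robot, this point 9 mm up.
- scraper2_eye (a point): centre of that scraper's eye: a ring of 6 mm round steel wire, 36 mm outside and about 24 mm inside across, lying in the scraper's flat plane (hole axis = z), 55 mm from the handle's centre; blade tip 150 mm from here.
- scraper3_handle (a point): centre of the wooden handle (70 long, 26 wide, 18 mm thick) of a hand scraper (some are absent). A steel wire eye is on its +x end, a flat steel blade 60 long, 34 wide, 4 mm thick on its -x end. Axes: x = along it towards the eye, y = across its width, z = through its thickness. 110 g, balanced here; starts lying flat on the bench, eye roughly away from the robot, this point 9 mm up.
- scraper3_eye (a point): centre of that scraper's eye: a ring of 6 mm round steel wire, 36 mm outside and about 24 mm inside across, lying in the scraper's flat plane (hole axis = z), 55 mm from the handle's centre; blade tip 150 mm from here.
- scraper4_handle (a point): centre of the wooden handle (70 long, 26 wide, 18 mm thick) of a hand scraper (some are absent). A steel wire eye is on its +x end, a flat steel blade 60 long, 34 wide, 4 mm thick on its -x end. Axes: x = along it towards the eye, y = across its width, z = through its thickness. 110 g, balanced here; starts lying flat on the bench, eye roughly away from the robot, this point 9 mm up.
- scraper4_eye (a point): centre of that scraper's eye: a ring of 6 mm round steel wire, 36 mm outside and about 24 mm inside across, lying in the scraper's flat plane (hole axis = z), 55 mm from the handle's centre; blade tip 150 mm from here.
- stone: bystander, not part of the job: a white sharpening stone 150 x 50 x 25 mm; origin at the centre of its underside as built.
- flange: bystander, not part of the job: a round steel spindle flange 56 mm wide, 28 mm high; origin at the centre of its underside as built.
- tin: bystander, not part of the job: a brass-coloured tin 60 mm wide, 50 mm high; origin at the centre of its underside as built.
- driver: bystander, not part of the job: a screwdriver with a wooden handle; origin at the centre of its underside as built.
- wheel: bystander, not part of the job: a white grinding wheel with red middle lying flat, 140 mm wide, 20 mm thick; origin at the centre of its underside as built.
- brush: bystander, not part of the job: a hand brush lying flat; origin at the centre of its underside as built.

How it is judged:
By the outcome, as a careful person would: the job done as asked, in the order asked, and still so for the second after the job is handed in, with the robot touching nothing.
Of scraper1, scraper2, scraper3, scraper4 only 3 to 4 are there at a start; the rules pass over those that are not, and their reading is None.
At some moment in a run one of scraper1, scraper2, scraper3, scraper4 may be knocked a few centimetres aside while the robot is not near it.
Once in a run the grip may slacken for a moment while it holds something.
It also fails if it takes over 200 s, if anything falls off the work surface, if the arm or the gripper's body presses on something with over 40 N, if the wrist force passes 120 N, or if a joint passes its speed limit or range.

## Robot

A 6-joint arm with a two-finger parallel gripper is mounted at the origin on the work surface. World frame = base frame: x ahead of the robot, y to its left, z up, the work surface at z = 0. Lengths are in m, angles in rad, forces in N, time in s.
With the tool pointing down it reaches from about 0.375 to 0.75 m from the base axis. Payload 9 kg.
Tool frame: the origin (TCP) lies between the finger pads; the fingertips stand 17 mm ahead of it and the grasp point (between the pads) lies 2 mm behind it (manip.finger_overhang is the distance from the TCP to the fingertips, in m); z points along the fingers, y is the direction in which the jaws open and shut (so a half turn about z gives the same grasp; the last joint's range is limited). The gripper opens to 85 mm and grips with 20 to 120 N. Pads are 22 mm wide; open, the fingers measure 114 mm over their backs; the gripper's body (76 mm by 85 mm) begins 54 mm behind the grasp point. The pads swing forward as they close: fully open they stand 13 mm farther back than shut.
Start: joints at [-1.542, 0.104, 0.097, 1.564, 0, 1.353], TCP at [0.147, -0.582, 0.248] pointing down, gripper open.
Joint ranges: [-2.99, 2.99], [-0.84, 1.86], [-1.1, 1.16], [-1.84, 2.11], [-1.51, 1.56], [-3.14, 3.14]. Speed limits (rad/s): [2.22, 2.22, 2.57, 3.14, 3.14, 3.14].

## Interface

Orientations are given as a unit quaternion [w, x, y, z].
In Python, from station import monitor, get_image, calibration, manip, spot_in, place_of gives the robot as it stands.
- The arm moves only by the tool play_rows, never from a script. Its argument "increments" is a list of rows, each a list of 5 numbers: the shift along the world's x, y, z in cm, then the turn about the world's z in rad, then the finger opening in cm, from 0 to 8.54. In form: [[x, y, z, turn, hand], ...]. A call has 1 to 12 rows; each row is the pose to reach, as a shift and turn from the pose commanded when the call began; what a row does not reach only later rows make up. A row lasts 1/12 s, in which the tool goes at most 41.7 mm and 7.16 degrees, less where a joint would pass 70% of its speed; a pose out of reach is approached as far as the arm can. A call with a gripper value outside its range is refused whole. The fingers move at their own pace and stop on an object; "grip_force" is the grip in N (left out, the last holds). Time passes only in rows, so rows that repeat a pose let the fingers close. It gives the time, the measured TCP pose, the force and the opening at its end, in the units of the state.
- monitor.state(): the state, without advancing time (a new reading comes with each control period).
- get_image(name): name is "scene" or "top"; returns (picture, depth): 400x640x3 uint8, blue, green, red; 400x640 float32, m along the optical axis (not along the pixel's ray), 0 where there is no reading.
- calibration(name): a dict with "camera_matrix" (3x3 intrinsics, pixels), "xyz" and "rotation" of the camera in the world. Camera axes: x right, y down, z forward; pixel columns grow to the right and rows downward; lengths in m; the calibration is good to about 2 mm. A picture is of the moment at which its call begins. calibration takes no time and is no camera call.
- manip.hand_in(): hands the job in, once; it reports no verdict.
Trained networks look in the newest picture that a camera, given by its name, has taken for a name from the list of things; names that differ only in an ending like _2 or _b are one class to them, and where a whole thing is asked for, a point or a joint stands for the part that bears it (a point fixed in the world has none). Each returns a list of dicts, best first, with "p" (0 to 1); they miss things now and then, are a little off and sometimes report something else, mostly with a low value. They report only what shows in the picture. A call takes as long as a camera call.
- spot_in(camera, target): "uv" ([column, row] in pixels, amid what is visible of it).
- place_of(camera, target): "uv" ([column, row] in pixels: a listed point, or the origin of a listed thing).
The state is a dict: "time_s": time; "qpos": joint angles; "qd": joint speeds; "joint_efforts": joint torques, N m; "ee_pos": TCP position; "orientation": TCP orientation; "ft_force": force on the tool from outside, world axes, zero at the start; "wrist_torque": the same for the moment, N m; "gripper_width": opening from 0.0 (shut) to 1.0 (fully open).
Only numpy, scipy, OpenCV 4.12 (cv2) and the standard library are available. Lean on these libraries where they do the work, as an engineer would, in place of code of your own. Each camera call takes 0.05 s, during which the arm holds its last target.

## Working session

There is one attempt and no reset: what is moved stays moved. The work goes in short steps, Python scripts to look and compute and a tool call to move; the robot and the scene stay as the last step left them, time stands still between calls to the robot, and variables do not carry over. Pictures are saved under pics/ and viewed, and the job is handed in when it is done.

Besides the shell and the picture viewer there is one more tool, called after ">>>" as name(argument=value, ...) on one line, values as JSON. play_rows: Moves the arm, as the interface text tells. Its arguments: {"type":"object","properties":{"increments":{"type":"array","items":{"type":"array","items":{"type":"number"}}},"grip_force":{"type":"number"}},"required":["increments"]}

```bash
ls; mkdir -p pics
python3 - <<'E'
from station import *
import cv2,numpy as np
print(monitor.state())
for n in("scene","top"):
    im,d=get_image(n); cv2.imwrite(f"pics/{n}0.png",im); c=calibration(n); print(n,c)
E
```

```text
pics
{'time_s': 0.0, 'qpos': array([-1.54168375e+00,  1.04724378e-01,  9.64377435e-02,  1.56389235e+00,
        1.80341394e-05,  1.35312254e+00]), 'qd': array([-1.15621784e-03, -2.96653896e-05, -2.74912293e-04,  2.19345624e-04,
        1.54382112e-03,  5.18050667e-04]), 'joint_efforts': array([-1.75158082e-03, -5.56926012e+01,  5.03654051e+01,  1.68085221e-02,
       -4.49260651e-04,  1.06401271e-05]), 'ee_pos': array([ 0.14659348, -0.5814872 ,  0.24749028]), 'orientation': array([-6.87411140e-04,  9.92396480e-01,  1.23080254e-01,  7.40595435e-05]), 'ft_force': array([ 0.46901189, -0.10672353, -0.06225937]), 'wrist_torque': array([0.01986301, 0.02006222, 0.01848598]), 'gripper_width': 1.0019818276727952}
scene {'camera_matrix': array([[366.27681311,   0.        , 323.6052248 ],
       [  0.        , 366.27681311, 197.88255995],
       [  0.        ,   0.        ,   1.        ]]), 'xyz': array([1.3937556 , 0.23985937, 0.81770835]), 'rotation': array([-0.27626425,  0.56238896,  0.6907853 , -0.36084953])}
top {'camera_matrix': array([[516.02728779,   0.        , 320.31293643],
       [  0.        , 516.02728779, 196.78961106],
       [  0.        ,   0.        ,   1.        ]]), 'xyz': array([0.18792171, 0.02368844, 1.54273904]), 'rotation': array([-0.07480087,  0.707828  , -0.69850097,  0.07403212])}
```

View pics/scene0.png

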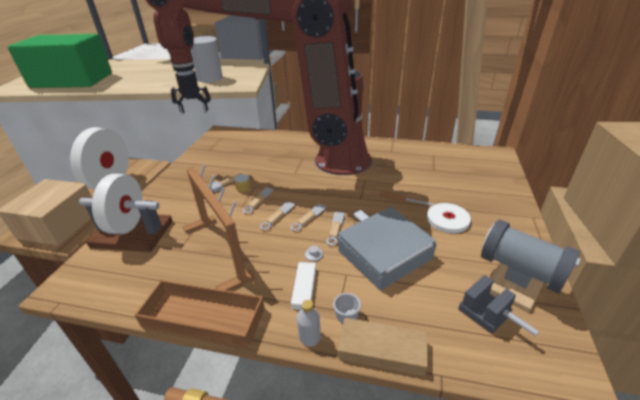

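View pics/top0.png

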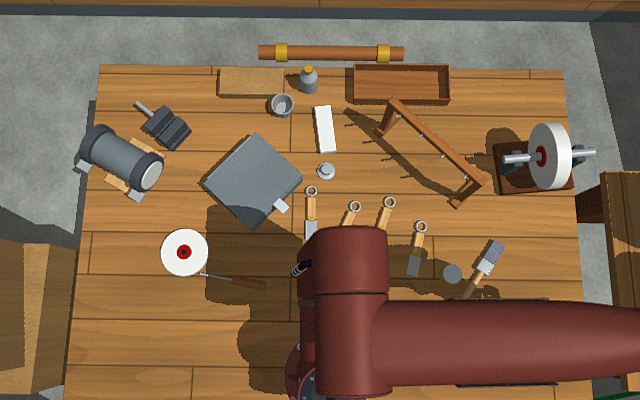

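```bash
cat > h.py <<'E'
from station import *
import cv2,numpy as np
from scipy.spatial.transform import Rotation as R
C={n:calibration(n) for n in("scene","top")}
def Rot(n):
    q=C[n]["rotation"]; return R.from_quat([q[1],q[2],q[3],q[0]]).as_matrix()
def ray(n,uv):
    K=C[n]["camera_matrix"]; d=np.array([(uv[0]-K[0,2])/K[0,0],(uv[1]-K[1,2])/K[1,1],1.]); return Rot(n)@d
def atz(n,uv,z):
    d=ray(n,uv); o=C[n]["xyz"]; return o+d*(z-o[2])/d[2]
def atd(n,uv,dep): return C[n]["xyz"]+ray(n,uv)*dep
def proj(n,p):
    K=C[n]["camera_matrix"]; c=Rot(n).T@(np.asarray(p,float)-C[n]["xyz"]); v=K@c; return v[:2]/v[2]
def cloud(n,dep):
    K=C[n]["camera_matrix"]; v,u=np.mgrid[0:400,0:640]
    d=np.stack([(u-K[0,2])/K[0,0],(v-K[1,2])/K[1,1],np.ones_like(u,float)],-1)*dep[...,None]
    P=d@Rot(n).T+C[n]["xyz"]; P[dep<=0]=np.nan; return P
def tri(o1,d1,o2,d2):
    A=np.stack([d1,-d2],1); t=np.linalg.lstsq(A,o2-o1,rcond=None)[0]
    p,q=o1+t[0]*d1,o2+t[1]*d2; return (p+q)/2,np.linalg.norm(p-q)
def tri2(uvs,uvt): return tri(C["scene"]["xyz"],ray("scene",uvs),C["top"]["xyz"],ray("top",uvt))
E
python3 - <<'E'
from h import *
np.set_printoptions(precision=3,suppress=True)
for n in("scene","top"):
    get_image(n)
for t in ["lid_tab","viewer_hinge","peg1","peg2","bar","scraper1_handle","scraper1_eye","driver"]:
    for n in ("scene","top"):
        print(n,t,[(np.round(r["uv"],1).tolist(),round(r["p"],2)) for r in place_of(n,t)])
print(monitor.state()["time_s"])
E
```

```text
scene lid_tab [([358.1, 215.5], 0.72)]
top lid_tab [([282.1, 205.8], 0.86), ([349.1, 223.3], 0.65)]
scene viewer_hinge [([408.0, 258.0], 0.77), ([197.7, 172.8], 0.63)]
top viewer_hinge [([230.3, 155.2], 0.73)]
scene peg1 [([221.0, 194.4], 0.92), ([209.5, 181.0], 0.76), ([232.3, 210.6], 0.71), ([199.0, 171.8], 0.58)]
top peg1 [([442.4, 157.5], 0.78), ([416.5, 138.6], 0.73), ([461.1, 174.3], 0.71), ([397.9, 114.6], 0.59)]
scene peg2 [([221.0, 194.4], 0.92), ([209.5, 181.0], 0.76), ([232.3, 210.6], 0.71), ([199.0, 171.8], 0.58)]
top peg2 [([442.4, 157.5], 0.78), ([416.5, 138.6], 0.73), ([461.1, 174.3], 0.71), ([397.9, 114.6], 0.59)]
scene bar [([207.3, 196.3], 0.94), ([255.9, 198.3], 0.7)]
top bar [([435.6, 139.2], 0.86), ([397.6, 114.6], 0.62)]
scene scraper1_handle [([305.9, 219.7], 0.79), ([297.3, 228.2], 0.42)]
top scraper1_handle [([348.5, 223.7], 0.77), ([324.5, 130.5], 0.22)]
scene scraper1_eye [([297.6, 227.4], 0.71), ([408.4, 200.3], 0.66)]
top scraper1_eye [([354.3, 206.2], 0.66)]
scene driver [([407.3, 202.6], 0.69)]
top driver [([233.8, 281.0], 0.75)]
1.0
```

Run:
```python
from h import *
import itertools
np.set_printoptions(precision=3,suppress=True)
im,d=get_image("top"); ims,ds=get_image("scene")
for i in (1,2,3,4):
  for s in("handle","eye"):
    for n in ("scene","top"):
        print(n,i,s,[(np.round(r["uv"],1).tolist(),round(r["p"],2),atz(n,r["uv"],.009)[:2].round(3).tolist()) for r in place_of(n,f"scraper{i}_{s}")])
ps=[(199,171.8),(209.5,181),(221,194.4),(232.3,210.6)]; pt=[(461.1,174.3),(442.4,157.5),(416.5,138.6),(397.9,114.6)]
for a,b in zip(ps,pt): print("peg",*tri2(a,b))
print("tab",*tri2((358.1,215.5),(282.1,205.8)), "hinge",*tri2((408,258),(230.3,155.2)))
P=cloud("top",d); np.save("P.npy",P)
cv2.imwrite("pics/tz.png",cv2.resize(im[80:300,180:500],None,fx=2.5,fy=2.5,interpolation=cv2.INTER_CUBIC))
z=np.nan_to_num(P[...,2]); 
for uv in [(250,180),(270,190),(230,170),(282,206),(210,182),(255,145),(297,178),(250,220)]: print(uv,P[uv[1],uv[0]])
```

```text
scene 1 handle [([306.7, 217.9], 0.8, [0.436, -0.052]), ([222.7, 196.5], 0.58, [0.37, -0.401]), ([332.0, 231.9], 0.54, [0.492, 0.05]), ([231.6, 211.5], 0.16, [0.451, -0.328])]
top 1 handle [([445.3, 277.4], 0.65, [0.279, -0.343]), ([349.3, 222.0], 0.54, [0.44, -0.061])]
scene 1 eye [([297.1, 229.3], 0.68, [0.501, -0.068])]
top 1 eye [([352.5, 205.7], 0.75, [0.49, -0.07])]
scene 2 handle [([253.5, 203.6], 0.72, [0.391, -0.267])]
top 2 handle [([418.9, 244.7], 0.79, [0.374, -0.268])]
scene 2 eye [([247.3, 211.9], 0.64, [0.443, -0.271])]
top 2 eye [([422.1, 225.3], 0.57, [0.433, -0.279])]
scene 3 handle [([273.1, 215.0], 0.61, [0.443, -0.173])]
top 3 handle [([380.4, 217.6], 0.67, [0.454, -0.154])]
scene 3 eye [([267.1, 226.0], 0.66, [0.504, -0.174])]
top 3 eye [([389.1, 201.3], 0.69, [0.505, -0.181])]
scene 4 handle [([329.5, 231.1], 0.54, [0.49, 0.041])]
top 4 handle [([309.9, 203.7], 0.84, [0.494, 0.059])]
scene 4 eye [([331.3, 239.5], 0.76, [0.529, 0.055]), ([211.3, 184.7], 0.68, [0.303, -0.482])]
top 4 eye [([309.5, 190.3], 0.59, [0.536, 0.061])]
peg [ 0.538 -0.35   0.227] 0.014181869364453363
peg [ 0.581 -0.297  0.228] 0.005326612767469649
peg [ 0.635 -0.233  0.225] 0.010236798300094715
peg [ 0.699 -0.178  0.225] 0.003588859707982937
tab [0.474 0.135 0.077] 0.004721210679296178 hinge [0.627 0.297 0.068] 0.00031539656363999325
(250, 180) [0.548 0.233 0.083]
(270, 190) [0.52  0.174 0.076]
(230, 170) [0.58  0.295 0.072]
(282, 206) [0.471 0.137 0.085]
(210, 182) [0.543 0.352 0.07 ]
(255, 145) [0.658 0.224 0.071]
(297, 178) [0.556 0.096 0.082]
(250, 220) [0.43  0.228 0.08 ]
```

View pics/tz.png

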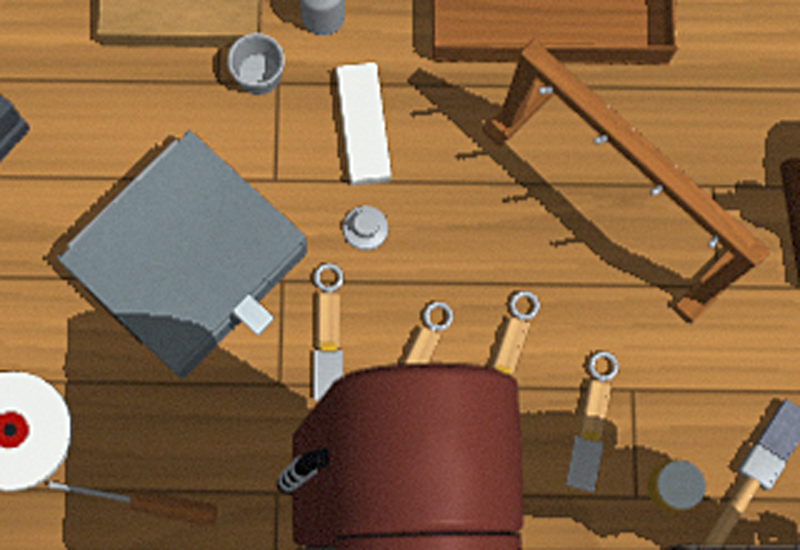

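Run:
```python
from h import *
np.set_printoptions(precision=4,suppress=True)
P=np.load("P.npy"); 
# lid region
m=(P[...,2]>.06)&(P[...,2]<.11)&(P[...,0]>.36)&(P[...,0]<.75)&(P[...,1]>.08)&(P[...,1]<.40)
n_,lab,st,_=cv2.connectedComponentsWithStats(m.astype(np.uint8)); k=1+np.argmax(st[1:,4]); mm=lab==k
q=P[mm]; A=np.c_[q[:,:2],np.ones(len(q))]
s,*_=np.linalg.lstsq(A,q[:,2],rcond=None); r=q[:,2]-A@s; print(len(q),s,r.std())
print("slope dir",np.degrees(np.arctan2(-s[1],-s[0])),"tilt",np.degrees(np.arctan(np.hypot(*s[:2]))))
xy=q[:,:2].astype(np.float32); print("rect",cv2.minAreaRect(xy))
# eroded w/o tab
e=cv2.erode(cv2.dilate(cv2.erode(mm.astype(np.uint8),np.ones((15,15))),np.ones((15,15))),np.ones((3,3)))
print("rect notab",cv2.minAreaRect(P[e>0][:,:2].astype(np.float32)))
# bar
m=(P[...,2]>.19)&(P[...,2]<.28)&(P[...,0]>.45)&(P[...,0]<.8)&(P[...,1]>-.45)&(P[...,1]<-.1)
q=P[m]; print("bar",len(q),np.median(q[:,2]),q[:,2].min(),q[:,2].max())
b=q[(q[:,2]>.212)&(q[:,2]<.236)]; c=b[:,:2].mean(0); u,sv,vt=np.linalg.svd(b[:,:2]-c,full_matrices=False); print(c,vt[0],np.degrees(np.arctan2(vt[0,1],vt[0,0]))); print(cv2.minAreaRect(b[:,:2].astype(np.float32)))
s=monitor.state(); w,x,y,z=s["orientation"]; print(R.from_quat([x,y,z,w]).as_matrix())
```

```text
5015 [-0.0292 -0.033   0.0994] 0.003264752401466505
slope dir 48.48295523642273 tilt 2.5247288458154884
rect ((0.543296217918396, 0.21405379474163055), (0.2431255429983139, 0.22114771604537964), 47.206546783447266)
rect notab ((0.5553866624832153, 0.22864505648612976), (0.19356806576251984, 0.21080663800239563), 47.11568832397461)
bar 1450 0.22229557396843236 0.19024139272481855 0.25459844099465356
[ 0.6272 -0.2844] [-0.6939 -0.72  ] -133.9424001120114
((0.6268850564956665, -0.2785811424255371), (0.33751043677330017, 0.03965345770120621), 45.98320770263672)
[[ 0.9697  0.2443  0.    ]
 [ 0.2443 -0.9697 -0.0001]
 [-0.      0.0001 -1.    ]]
```

>>> play_rows(increments=[[3, 2.5, 4, 0, 8.5], [6, 5, 8, 0, 8.5], [9, 8, 8, 0, 8.5], [12, 11, 8, 0.1, 8.5], [15, 14, 8, 0.2, 8.5], [18, 17, 8, 0.3, 8.5], [21, 20, 8, 0.4, 8.5], [23, 24, 8, 0.5, 8.5], [25, 28, 8, 0.57, 8.5], [26.5, 32, 8, 0.57, 8.5], [28, 36, 8, 0.57, 8.5], [29, 40, 8, 0.57, 8.5]])

```text
time_s: 2.9
ee_pos: [0.4274, -0.2109, 0.3283]
orientation: [0.0, 0.918, 0.397, 0.0]
ft_force: [1.1, -0.0, -0.0]
gripper_width: 0.996
```

>>> play_rows(increments=[[0.5, 4, -2, 0, 8.5], [1, 8, -4, 0, 8.5], [1.5, 12, -6, 0, 8.5], [2, 16, -8, 0, 8.5], [2.5, 20, -10, 0, 8.5], [3, 24, -12, 0, 8.5], [3.2, 28, -14, 0, 8.5], [3.5, 31.5, -15, 0, 8.5], [3.5, 31.8, -15, 0, 8.5], [3.5, 31.8, -15, 0, 8.5]])

```text
time_s: 3.73
ee_pos: [0.4605, 0.1089, 0.1765]
orientation: [-0.001, 0.917, 0.399, -0.001]
ft_force: [-0.2, -0.3, -0.4]
gripper_width: 0.995
```

```bash
cat > look.py <<'E'
from h import *
import sys
np.set_printoptions(precision=4,suppress=True)
tag=sys.argv[1]
im,d=get_image("top"); ims,ds=get_image("scene")
cv2.imwrite(f"pics/{tag}_s.png",cv2.resize(ims[120:300,170:470],(800,480),interpolation=cv2.INTER_CUBIC))
cv2.imwrite(f"pics/{tag}_t.png",cv2.resize(im[80:300,180:500],None,fx=2.5,fy=2.5,interpolation=cv2.INTER_CUBIC))
np.save("P.npy",cloud("top",d)); np.save("S.npy",cloud("scene",ds))
st=monitor.state(); print(st["time_s"],st["ee_pos"],st["qpos"],st["ft_force"],st["gripper_width"])
def po(n,t): return [(np.round(r["uv"],1),round(r["p"],2)) for r in place_of(n,t)]
for t in sys.argv[2:]:
    a,b=po("scene",t),po("top",t); print(t,a,b)
    if a and b: print("   ",*tri2(a[0][0],b[0][0]))
E
python3 look.py a lid_tab viewer_hinge scraper1_handle scraper1_eye scraper3_handle scraper3_eye bar peg1
```

```text
3.8333 [0.4615 0.1059 0.1782] [-0.0515 -0.2904 -0.402   1.4596 -0.0003  2.2712] [-0.7865 -0.4218  0.3283] 0.993748239394129
lid_tab [(array([354.4, 214. ]), 0.86), (array([408.3, 258.5]), 0.24)] []
viewer_hinge [] [(array([230.6, 158.1]), 0.96)]
scraper1_handle [(array([306.6, 218.3]), 0.79), (array([246.7, 212.6]), 0.73)] [(array([349.7, 225. ]), 0.79)]
    [ 0.4308 -0.0581  0.0022] 0.008563876227066518
scraper1_eye [(array([299.2, 229.6]), 0.76), (array([232.7, 212.2]), 0.33)] [(array([353.4, 205.4]), 0.62)]
    [ 0.4915 -0.069  -0.0004] 0.009477469841067327
scraper3_handle [(array([276.1, 214.5]), 0.82), (array([229.4, 213.8]), 0.3)] [(array([382. , 219.1]), 0.74), (array([415.7, 247.1]), 0.68)]
    [ 0.4486 -0.1585  0.0181] 0.0010274954651933517
scraper3_eye [(array([265.9, 227.6]), 0.51)] [(array([388.9, 202.1]), 0.93), (array([396.7, 114.8]), 0.17)]
    [ 0.5038 -0.1806  0.0008] 0.002382494496168386
bar [(array([208.1, 196. ]), 0.86), (array([220. , 188.6]), 0.4)] [(array([440.4, 141.2]), 0.92), (array([324.5, 130.1]), 0.62)]
    [ 0.6291 -0.2908  0.2095] 0.010150867370667421
peg1 [(array([202.3, 171. ]), 0.82), (array([231.3, 211.6]), 0.8), (array([405.7, 198.4]), 0.66), (array([220.1, 195.5]), 0.56)] [(array([397.6, 114.4]), 0.89), (array([418.1, 137.3]), 0.86), (array([442. , 157.3]), 0.83), (array([463.3, 176.7]), 0.71)]
    [ 0.6811 -0.2006  0.3291] 0.08228671653504152
```

View pics/a_s.png

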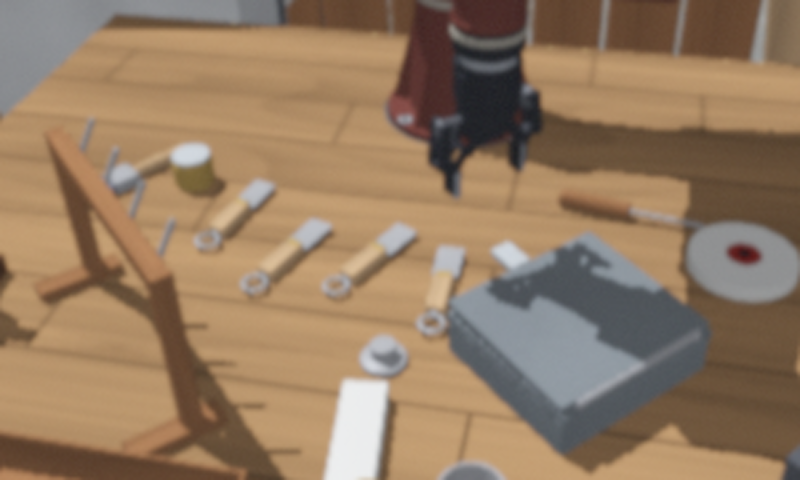

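View pics/a_t.png

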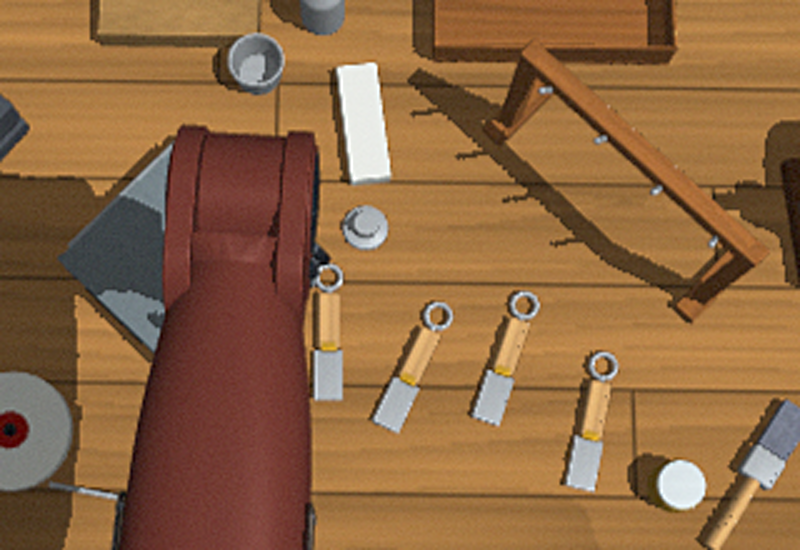

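>>> play_rows(increments=[[0.5, 2, -2, 0, 8.5], [1, 3.1, -4, 0, 8.5], [1, 3.1, -6.5, 0, 8.5], [1, 3.1, -8, 0, 8.5], [1, 3.1, -9, 0, 8.5], [1, 3.1, -9.7, 0, 8.5], [1, 3.1, -9.7, 0, 8.5]])

```text
time_s: 5.22
ee_pos: [0.4711, 0.1362, 0.0803]
orientation: [-0.0, 0.918, 0.397, -0.001]
ft_force: [0.4, -0.8, -0.4]
gripper_width: 1.002
```

```bash
python3 look.py b lid_tab; python3 -c "
import cv2
from station import *
im,_=get_image('scene'); cv2.imwrite('pics/b2.png',cv2.resize(im[160:270,300:460],(800,550),interpolation=cv2.INTER_CUBIC)); print(monitor.state()['ee_pos'])"
```

```text
5.3167 [0.4722 0.1362 0.0821] [ 0.014  -0.1956 -0.4968  1.2686 -0.0001  2.339 ] [ 0.1576  0.8514 -0.0542] 0.9971890287801445
lid_tab [(array([358.3, 211.9]), 0.61)] [(array([445.6, 275.7]), 0.41)]
    [ 0.2955 -0.108   0.0155] 0.4575874175376218
[0.47257371 0.1362293  0.08251099]
```

View pics/b2.png

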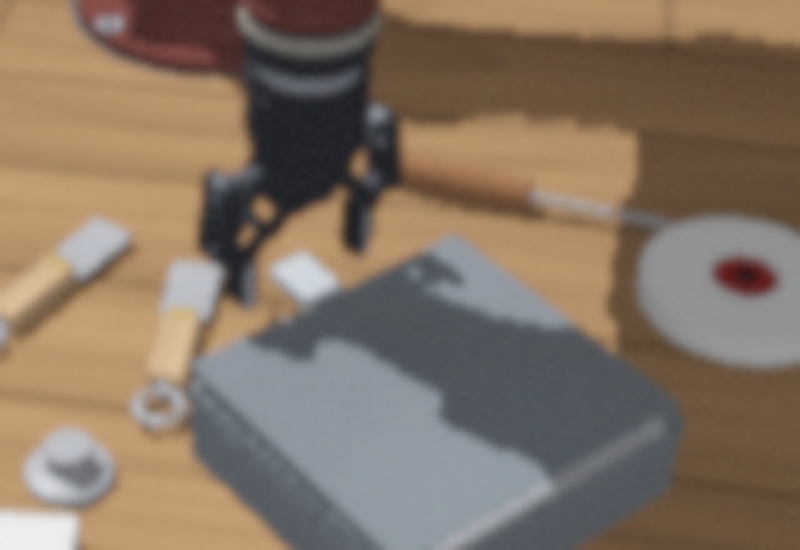

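>>> play_rows(increments=[[0, 0, 0, 0, 5], [0, 0, 0, 0, 2.5], [0, 0, 0, 0, 2], [0, 0, 0, 0, 2], [0, 0, 0, 0, 2], [0, 0, 0, 0, 2], [0, 0, 0, 0, 2], [0, 0, 0, 0, 2]], grip_force=45)

```text
time_s: 6.13
ee_pos: [0.4703, 0.1376, 0.0808]
orientation: [-0.002, 0.918, 0.398, -0.001]
ft_force: [-5.3, 6.7, 1.7]
gripper_width: 0.31
```

```bash
python3 -c "
from station import *
import numpy as np
s=monitor.state(); print(s['ee_pos'],s['ft_force'],s['wrist_torque'],s['gripper_width']*85)
yaw=np.radians(47); r=.223; 
a0=np.radians(3.5)
for a in np.radians([3.5,8,15,22,30,38,46,54,62,66,70,72]):
  # point offset perpendicular: tab mid-plane 3mm above hinge
  f=lambda a: np.array([-(r*np.cos(a)+0*.003), r*np.sin(a)])+.003*np.array([np.sin(a),np.cos(a)])
  d=f(a)-f(a0); print(np.degrees(a),(100*np.array([d[0]*np.cos(yaw),d[0]*np.sin(yaw),d[1]])).round(2))
"
```

```text
[0.47030412 0.13759374 0.08082184] [-5.33121134  6.72485867  1.71657963] [1.41790603 1.05881404 0.03301687] 26.335860964600936
3.5 [0. 0. 0.]
8.0 [0.14 0.15 1.74]
14.999999999999998 [0.53 0.57 4.4 ]
22.0 [1.14 1.23 6.97]
29.999999999999996 [2.1  2.25 9.75]
38.0 [ 3.31  3.55 12.3 ]
46.0 [ 4.75  5.09 14.59]
54.0 [ 6.39  6.86 16.56]
62.0 [ 8.21  8.8  18.17]
66.0 [ 9.17  9.83 18.83]
70.0 [10.16 10.89 19.4 ]
72.0 [10.66 11.43 19.64]
```

>>> play_rows(increments=[[0.1, 0.1, 0.9, 0, 2], [0.14, 0.15, 1.74, 0, 2], [0.3, 0.34, 3.1, 0, 2], [0.53, 0.57, 4.4, 0, 2], [0.8, 0.9, 5.7, 0, 2], [1.14, 1.23, 7, 0, 2], [1.6, 1.7, 8.4, 0, 2], [2.1, 2.25, 9.75, 0, 2], [2.7, 2.9, 11, 0, 2], [3.3, 3.55, 12.3, 0, 2], [4, 4.3, 13.5, 0, 2], [4, 4.3, 13.5, 0, 2]])

```text
time_s: 7.13
ee_pos: [0.511, 0.1815, 0.2169]
orientation: [-0.002, 0.917, 0.398, -0.001]
ft_force: [-6.9, 7.7, -0.2]
gripper_width: 0.314
```

```bash
python3 look.py c lid_tab viewer_hinge
```

```text
7.2333 [0.5105 0.181  0.2161] [ 0.0975 -0.0753 -0.1421  1.507   0.0029  2.4206] [-6.5976  8.3268 -0.7297] 0.3148440803367287
lid_tab [(array([370.6, 189.5]), 0.92), (array([256.6, 200.4]), 0.38)] []
viewer_hinge [] [(array([350.4, 223.4]), 0.16)]
```

View pics/c_s.png

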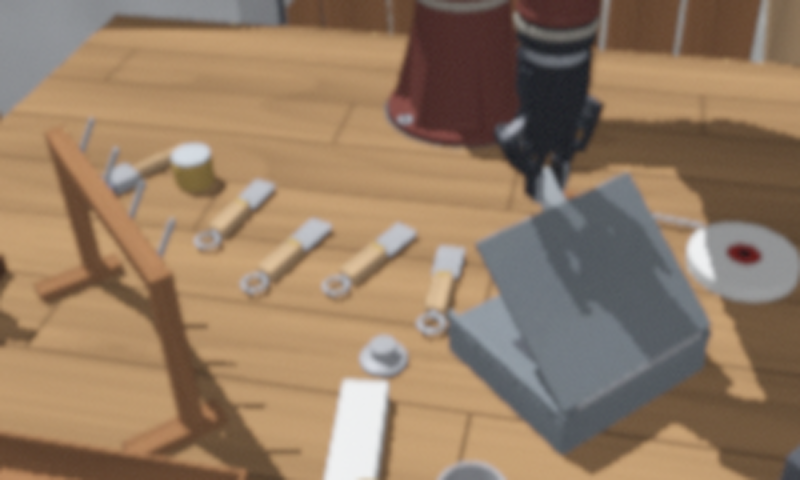

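>>> play_rows(increments=[[0.75, 0.8, 1.1, 0, 2], [1.6, 1.7, 2.15, 0, 2], [2.4, 2.55, 3.05, 0, 2], [3.3, 3.5, 3.9, 0, 2], [4.2, 4.5, 4.65, 0, 2], [5.2, 5.5, 5.3, 0, 2], [6.15, 6.6, 5.9, 0, 2], [6.15, 6.6, 5.9, 0, 2], [6.15, 6.6, 5.9, 0, 2]])

```text
time_s: 8.18
ee_pos: [0.5721, 0.2475, 0.2744]
orientation: [-0.002, 0.917, 0.398, -0.001]
ft_force: [-5.9, 9.4, -4.6]
gripper_width: 0.309
```

```bash
cat > lid.py <<'E'
from h import *
S=np.load("S.npy"); P=np.load("P.npy")
np.set_printoptions(precision=4,suppress=True)
for nm,Q in(("scene",S),("top",P)):
    u=np.array([np.cos(np.radians(47)),np.sin(np.radians(47))]); v=np.array([-u[1],u[0]])
    h=np.array([.6225,.3003])
    r=Q[...,:2]-h; a=r@u; b=r@v; z=Q[...,2]
    # lid outer face: seen from behind; points in strip
    m=(np.abs(b)<.10)&(a<.03)&(a>-.2)&(z>.10)&(z<.245)
    q=np.c_[a[m],b[m],z[m]]
    if len(q)<50: print(nm,len(q)); continue
    # RANSAC line in a,z
    best=None;rng=np.random.default_rng(0)
    for _ in range(400):
        i=q[rng.integers(len(q),size=3)]
        n=np.cross(i[1]-i[0],i[2]-i[0]); 
        if np.linalg.norm(n)<1e-6: continue
        n/=np.linalg.norm(n); e=np.abs((q-i[0])@n)
        k=(e<.004).sum()
        if best is None or k>best[0]: best=(k,e<.004)
    g=q[best[1]]; c=g.mean(0); _,_,vt=np.linalg.svd(g-c); n=vt[2]
    d=np.array([-n[2],0,n[0]]); d/=np.linalg.norm(d); d*=np.sign(d[2])
    print(nm,len(q),best[0],"n",n,"angle",np.degrees(np.arctan2(d[2],-d[0])),"c",c, "a at z=.064:",c[0]+(0.064-c[2])*d[0]/d[2])
E
python3 look.py d lid_tab viewer_hinge; python3 lid.py
```

```text
8.2833 [0.5719 0.2473 0.2743] [0.1969 0.1875 0.2355 1.6218 0.0036 2.5199] [-4.978  10.1067 -4.5156] 0.3103010181775621
lid_tab [(array([394.8, 184.3]), 0.76)] [(array([240.1, 157.5]), 0.66), (array([270.5, 197.3]), 0.59)]
    [0.5612 0.2361 0.2677] 0.0036306895497194808
viewer_hinge [(array([407.4, 258.2]), 0.64)] [(array([386.8, 200.9]), 0.73)]
    [0.5343 0.0654 0.0364] 0.4750508824970889
scene 3054 3037 n [0.9232 0.0034 0.3843] angle 67.39780788718001 c [-0.0399 -0.0045  0.1744] a at z=.064: 0.006026419787398221
top 119 94 n [-0.8959  0.0197 -0.4438] angle 63.64700859560605 c [-0.0603 -0.0694  0.2183] a at z=.064: 0.016126077002940664
```

View pics/d_s.png

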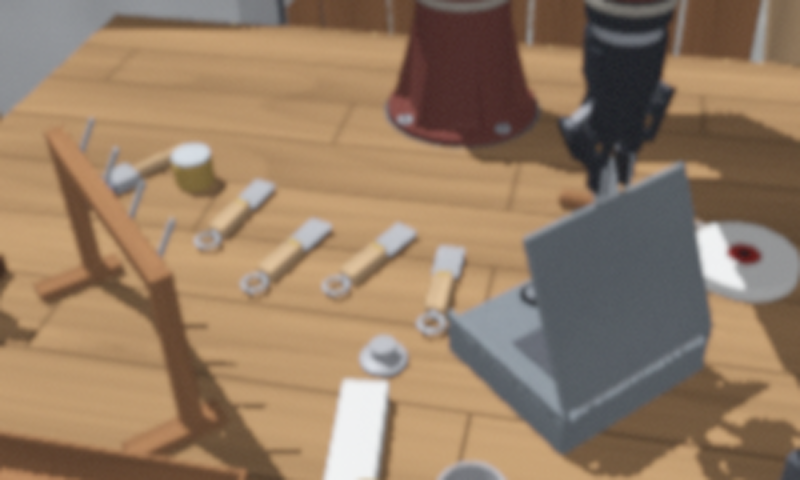

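Run:
```python
from h import *
np.set_printoptions(precision=4,suppress=True)
for nm in("S","P"):
    Q=np.load(nm+".npy"); m=(np.abs(Q[...,2])<.012)&(Q[...,0]>.3)&(Q[...,0]<.9)&(np.abs(Q[...,1])<.5)
    q=Q[m]; A=np.c_[q[:,:2],np.ones(len(q))]; s=np.linalg.lstsq(A,q[:,2],rcond=None)[0]; print(nm,len(q),s,(q[:,2]-A@s).std())
S=np.load("S.npy"); u=np.array([np.cos(np.radians(47)),np.sin(np.radians(47))]); v=np.array([-u[1],u[0]]); h=np.array([.6225,.3003])
r=S[...,:2]-h; a=r@u; b=r@v; z=S[...,2]
m=(np.abs(b)<.10)&(a<.03)&(a>-.2)&(z>.085)&(z<.24)
for lo,hi in[(.085,.12),(.12,.16),(.16,.2),(.2,.24)]:
    k=m&(z>lo)&(z<hi); print(lo,k.sum(),np.median(a[k]),np.median(z[k]), a[k].std())
# back face console
k=(np.abs(b)<.10)&(a<.03)&(a>-.03)&(z>.01)&(z<.045); print("console back a",np.median(a[k]),k.sum())
for lo,hi in[(-.1,-.05),(-.05,0),(0,.05),(.05,.1)]:
    kk=k&(b>lo)&(b<hi); print(np.median(a[kk]),np.median(b[kk]))
```

```text
S 31962 [ 0.001  -0.0015  0.0006] 0.002475415760622848
P 36712 [ 0.0008 -0.0002 -0.0003] 0.00394158138921117
0.085 672 -0.010099689468740444 0.10234390121893744 0.004308780409206908
0.12 821 -0.025534930523277162 0.13979055043879574 0.005039042791704651
0.16 851 -0.04230042046198318 0.180292804275899 0.005086460313192793
0.2 877 -0.05907034351660246 0.22059293219741616 0.0049724848514302675
console back a 0.0021398027449893763 380
0.0023984746385607293 -0.07496880275509264
0.0023018230071816114 -0.025781474281925888
0.0019318572105951792 0.02559082478845537
0.0017133395948895408 0.07563514972406188
```

>>> play_rows(increments=[[0.25, 0.3, 0.15, 0, 2], [0.55, 0.6, 0.3, 0, 2], [0.55, 0.6, 0.3, 0, 2], [0.55, 0.6, 0.3, 0, 2]])

```text
time_s: 8.82
ee_pos: [0.5767, 0.2525, 0.2768]
orientation: [-0.002, 0.917, 0.398, -0.002]
ft_force: [-7.8, 6.9, -6.0]
gripper_width: 0.308
```

```bash
python3 look.py e; python3 lid.py
```

```text
8.9167 [0.5767 0.2525 0.2768] [0.2042 0.2121 0.2676 1.6315 0.0024 2.5276] [-7.1594  5.9094 -5.6513] 0.3085047820973503
scene 2964 2960 n [0.9352 0.0039 0.3541] angle 69.26395876477866 c [-0.0359 -0.0044  0.1742] a at z=.064: 0.005856961582642872
top 95 69 n [0.9043 0.0336 0.4255] angle 64.80369493635004 c [-0.0555 -0.064   0.2109] a at z=.064: 0.013667767820318727
```

>>> play_rows(increments=[[0.15, 0.15, 0.05, 0, 2], [0.15, 0.15, 0.05, 0, 2], [0.15, 0.15, 0.05, 0, 5], [0.15, 0.15, 0.05, 0, 8.5], [0.15, 0.15, 0.05, 0, 8.5], [0.15, 0.15, 0.05, 0, 8.5], [0.15, 0.15, 0.05, 0, 8.5], [0.1, 0.1, 2, 0, 8.5], [0.1, 0.1, 4.5, 0, 8.5], [0.1, 0.1, 7, 0, 8.5]])

```text
time_s: 9.75
ee_pos: [0.5794, 0.252, 0.3489]
orientation: [0.0, 0.918, 0.397, -0.0]
ft_force: [0.9, -0.1, 0.5]
gripper_width: 0.998
```

```bash
python3 look.py f; python3 lid.py
```

```text
9.85 [0.5808 0.2523 0.3532] [ 0.2038  0.2616  0.466   1.7684 -0.0002  2.5288] [-0.3437  0.1514  1.034 ] 0.9941243462514306
scene 2949 2945 n [0.9381 0.0045 0.3464] angle 69.73305993225307 c [-0.0349 -0.0043  0.1742] a at z=.064: 0.005792083568105934
top 81 63 n [0.9206 0.0153 0.3902] angle 67.0303386455363 c [-0.0505 -0.0625  0.2119] a at z=.064: 0.01216529461346115
```

View pics/f_s.png

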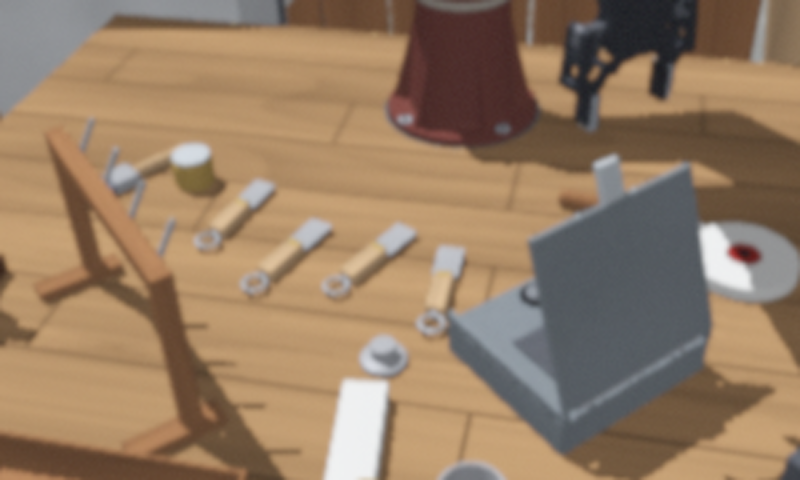

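>>> play_rows(increments=[[-2.5, -2.5, 0, 0, 6], [-5, -5, 0, 0, 3], [-7.3, -7.5, 0, 0, 0], [-7.3, -7.5, -4, 0, 0], [-7.3, -7.5, -8, 0, 0], [-7.3, -7.5, -12, 0, 0], [-7.3, -7.5, -16, 0, 0], [-7.3, -7.5, -20, 0, 0], [-7.3, -7.5, -22, 0, 0], [-7.3, -7.5, -22, 0, 0]])

```text
time_s: 10.68
ee_pos: [0.5033, 0.1768, 0.1225]
orientation: [-0.001, 0.918, 0.397, -0.004]
ft_force: [-0.2, -0.2, 0.3]
gripper_width: 0.004
```

```bash
python3 look.py g power_top; python3 lid.py;  python3 -c "
from h import *
for p in [(.508,.1774,.058)]: print(proj('scene',p),proj('top',p))"
```

```text
10.7833 [0.5065 0.1772 0.1285] [ 0.0926 -0.0763 -0.3021  1.3456 -0.0001  2.4176] [-0.1291  0.1275  0.64  ] 0.0026203451445028164
power_top [(array([205.5, 194.8]), 0.73), (array([369.4, 228.4]), 0.56)] [(array([329.3, 171.4]), 0.43), (array([446.9, 276.2]), 0.27)]
    [ 0.6139 -0.1243  0.2367] 0.29791155419825366
scene 3520 2933 n [0.9382 0.0045 0.3461] angle 69.75356628445734 c [-0.0349 -0.0043  0.1742] a at z=.064: 0.005733032396424295
top 116 51 n [-0.25   -0.1355  0.9587] angle 165.3856960061119 c [-0.1461 -0.0186  0.2092] a at z=.064: -0.7028096725722408
[370.42138644 228.48457916] [269.39063456 195.36970094]
```

View pics/g_s.png

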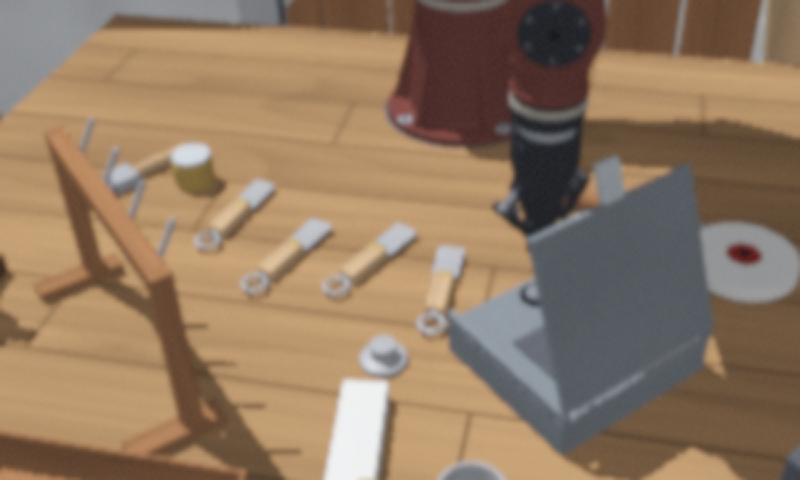

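View pics/g_t.png

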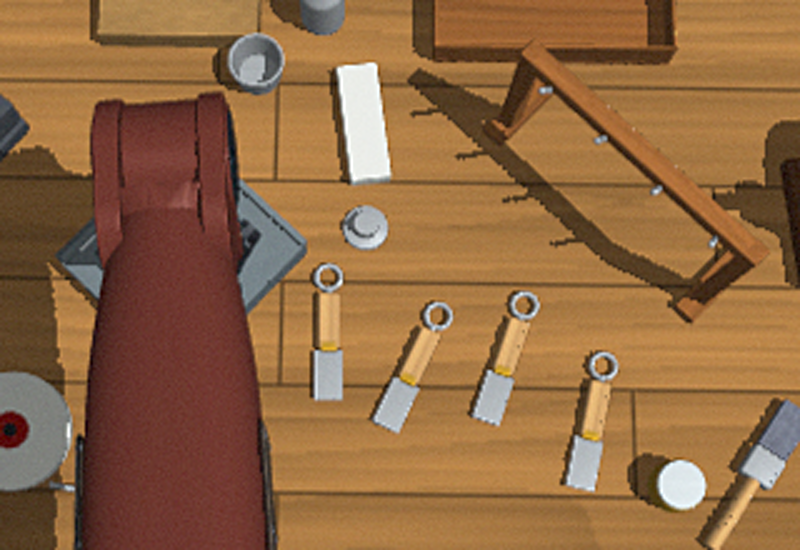

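>>> play_rows(increments=[[0.1, 0, -2.5, 0, 0], [0.1, 0, -4.5, 0, 0], [0.1, 0, -5, 0, 0], [0.1, 0, -5.2, 0, 0], [0.1, 0, -5.4, 0, 0], [0.1, 0, -5.4, 0, 0]])

```text
time_s: 11.38
ee_pos: [0.5087, 0.1774, 0.0759]
orientation: [0.0, 0.918, 0.397, 0.001]
ft_force: [-0.3, 0.3, -0.7]
gripper_width: -0.002
```

>>> play_rows(increments=[[0, 0, -0.2, 0, 0], [0, 0, -0.4, 0, 0], [0, 0, -0.4, 0, 0], [0, 0, -0.4, 0, 0]])

```text
time_s: 11.72
ee_pos: [0.5088, 0.1774, 0.0713]
orientation: [0.0, 0.918, 0.397, 0.001]
ft_force: [1.9, -0.1, 4.3]
gripper_width: -0.003
```

>>> play_rows(increments=[[0, 0, -0.1, 0, 0], [0, 0, -0.2, 0, 0], [0, 0, -0.25, 0, 0], [0, 0, -0.25, 0, 0], [0, 0, -0.25, 0, 0]])

```text
time_s: 12.13
ee_pos: [0.5089, 0.1774, 0.0699]
orientation: [0.001, 0.918, 0.397, 0.001]
ft_force: [-1.1, -0.2, 17.6]
gripper_width: -0.002
```

>>> play_rows(increments=[[0, 0, 2, 0, 0], [-0.5, -0.5, 5, 0, 0], [-1.5, -2, 9, 0.12, 0], [-2.5, -4, 12, 0.24, 0], [-3.5, -6, 15, 0.36, 1], [-4.5, -8, 18, 0.48, 2], [-5, -10, 21, 0.6, 3], [-5, -13, 23, 0.72, 4.5], [-5, -15, 23, 0.84, 4.5], [-5, -15, 23, 0.96, 4.5], [-5, -15, 23, 1.08, 4.5], [-5, -15, 23, 1.2, 4.5]])

```text
time_s: 13.13
ee_pos: [0.4573, 0.0269, 0.2973]
orientation: [-0.001, 0.531, 0.847, -0.0]
ft_force: [0.4, 0.0, -0.9]
gripper_width: 0.533
```

```bash
python3 look.py i >/dev/null; python3 lid.py
cat > rack.py <<'E'
from h import *
from scipy.optimize import least_squares
from itertools import permutations
obs={"scene":[],"top":[]}
for k in range(3):
    for n in obs:
        get_image(n); obs[n]+=[("peg",r["uv"]) for r in place_of(n,"peg1") if r["p"]>.5]
for n in obs:
    get_image(n); obs[n]+=[("bar",r["uv"]) for r in place_of(n,"bar")[:1] if r["p"]>.6]
def model(p):
    a=p[2]; ex=np.array([np.cos(a),np.sin(a),0]); ey=np.array([-np.sin(a),np.cos(a),0]); c=np.array([p[0],p[1],.212])
    pegs=[c-.024*ex+y*ey+np.array([0,0,.015]) for y in(.12,.04,-.04,-.12)]
    return c,pegs
def res(p):
    c,pegs=model(p); r=[]
    for n in obs:
        pp=np.array([proj(n,q) for q in pegs])
        for t,uv in obs[n]:
            d=(pp-uv) if t=="peg" else (proj(n,c)-uv)[None]
            d=d[np.argmin((d**2).sum(1))]
            r+=list(np.clip(d,-12,12))
    return r
s=least_squares(res,[.627,-.284,np.radians(-44)],loss="soft_l1",f_scale=1.5)
print("bar",s.x[:2],np.degrees(s.x[2]),np.array(res(s.x)).round(1).tolist())
for q in model(s.x)[1]: print("peg",q)
np.save("rack.npy",s.x)
E
python3 rack.py; python3 -c "
from station import *;s=monitor.state();print(s['time_s'],s['ee_pos'],s['orientation'])"
```

```text
scene 2946 2942 n [0.9377 0.004  0.3474] angle 69.6693909684722 c [-0.035  -0.0044  0.1744] a at z=.064: 0.005900730861644866
top 197 151 n [0.9249 0.0095 0.3801] angle 67.66192059233916 c [-0.0447  0.0047  0.197 ] a at z=.064: 0.009982513986492615
bar [ 0.63207103 -0.28084371] -43.68146231396411 [-0.8, -2.1, 1.8, 1.7, 3.5, 1.4, 0.6, -1.6, 0.2, 2.5, 1.6, 0.6, 0.1, -0.6, 3.5, 1.6, -2.7, -3.0, 3.2, 1.0, -0.3, 1.3, 0.7, -0.5, 0.8, 0.7, -0.1, -2.4, 1.4, -0.3, 12.0, -12.0, 1.9, -0.1, -0.6, 2.1, 1.6, -2.7, 0.2, 0.8, -0.4, 1.2, 12.0, -12.0, 1.0, -1.2, 0.8, 2.7, 0.9, -1.2, 0.6, -3.1, 2.2, -0.1, -3.2, 0.3]
peg [ 0.69759227 -0.17748527  0.227     ]
peg [ 0.6423404  -0.23534052  0.227     ]
peg [ 0.58708852 -0.29319577  0.227     ]
peg [ 0.53183664 -0.35105102  0.227     ]
14.0333 [0.45779645 0.02728404 0.29785101] [5.08540455e-05 5.33272106e-01 8.45943767e-01 4.51165486e-05]
```

View pics/i_t.png

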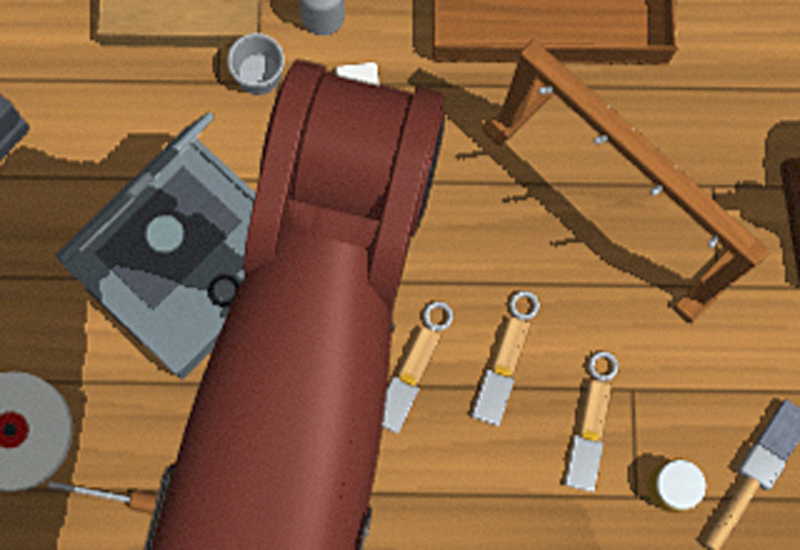

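```bash
cat > scr.py <<'E'
from h import *
import sys
from scipy.optimize import least_squares
def measure(i,guess,reps=3,off=.03):
    obs=[]
    for _ in range(reps):
        for n in("scene","top"):
            get_image(n)
            for part,l in(("handle",0.),("eye",.055)):
                for r in place_of(n,f"scraper{i}_{part}"):
                    g=np.array([guess[0]+l*np.cos(guess[2]),guess[1]+l*np.sin(guess[2]),.009])
                    if np.linalg.norm(proj(n,g)-r["uv"])<(16 if n=="top" else 12): obs.append((n,l,np.array(r["uv"])))
    def res(p):
        o=[]
        for n,l,uv in obs:
            q=[p[0]+l*np.cos(p[2]),p[1]+l*np.sin(p[2]),.009]
            e=(proj(n,q)-uv)*(1 if n=="top" else .7); o+=list(e)
        return o
    s=least_squares(res,guess,loss="soft_l1"); return s.x,len(obs),np.abs(res(s.x)).mean()
def overlay(xs,name):
    im,_=get_image("top"); big=cv2.resize(im[150:300,290:450],None,fx=5,fy=5,interpolation=cv2.INTER_CUBIC)[:600]
    def pt(q): u=proj("top",q); return tuple(int(round(v)) for v in ((u-np.array([290,150])+.5)*5-.5))
    for x,y,t in xs:
        e=np.array([np.cos(t),np.sin(t),0]); c=np.array([x,y,.009])
        cv2.line(big,pt(c-.095*e),pt(c+.055*e),(0,0,255),1); cv2.circle(big,pt(c),3,(0,255,0),-1); cv2.circle(big,pt(c+.055*e),3,(255,0,0),-1)
    cv2.imwrite(name,big)
if __name__=="__main__":
    G={1:(.437,-.060,-.2),2:(.374,-.268,-.2),3:(.447,-.157,-.3),4:(.484,.059,0.)}
    xs=[]
    for i in map(int,sys.argv[2:]):
        x,n,r=measure(i,G[i]); xs.append(x); print(i,x[:2].round(4),np.degrees(x[2]).round(1),n,round(r,2))
    overlay(xs,f"pics/{sys.argv[1]}.png")
E
python3 scr.py ov1 2 3 1
python3 - <<'E'
from h import *
p=np.load("rack.npy"); a=p[2]; ex=np.array([np.cos(a),np.sin(a),0]); ey=np.array([-np.sin(a),np.cos(a),0]); c=np.array([p[0],p[1],.212])
im,_=get_image("top"); b1=cv2.resize(im[90:210,370:500],None,fx=5,fy=5,interpolation=cv2.INTER_CUBIC)
ims,_=get_image("scene"); b2=cv2.resize(ims[150:250,180:270],None,fx=6,fy=6,interpolation=cv2.INTER_CUBIC)
for n,b,o,f in(("top",b1,(370,90),5),("scene",b2,(180,150),6)):
    P=lambda q: tuple(int(round(v)) for v in((proj(n,q)-np.array(o)+.5)*f-.5))
    for y in(.12,.04,-.04,-.12):
        m=c-.024*ex+y*ey+np.array([0,0,.015]); d=-.5*ex+np.array([0,0,.866])
        cv2.line(b,P(m-.025*d),P(m+.025*d),(0,0,255),1)
    for dx,dz in((-.012,.012),(.012,.012)):
        cv2.line(b,P(c+dx*ex-.155*ey+[0,0,dz]),P(c+dx*ex+.155*ey+[0,0,dz]),(0,255,0),1)
cv2.imwrite("pics/rk_t.png",b1); cv2.imwrite("pics/rk_s.png",b2)
E
```

```text
2 [ 0.378  -0.2594] -10.7 10 1.06
3 [ 0.4481 -0.1647] -14.0 12 0.94
1 [ 0.4372 -0.0545] -21.4 12 1.16
```

View pics/ov1.png

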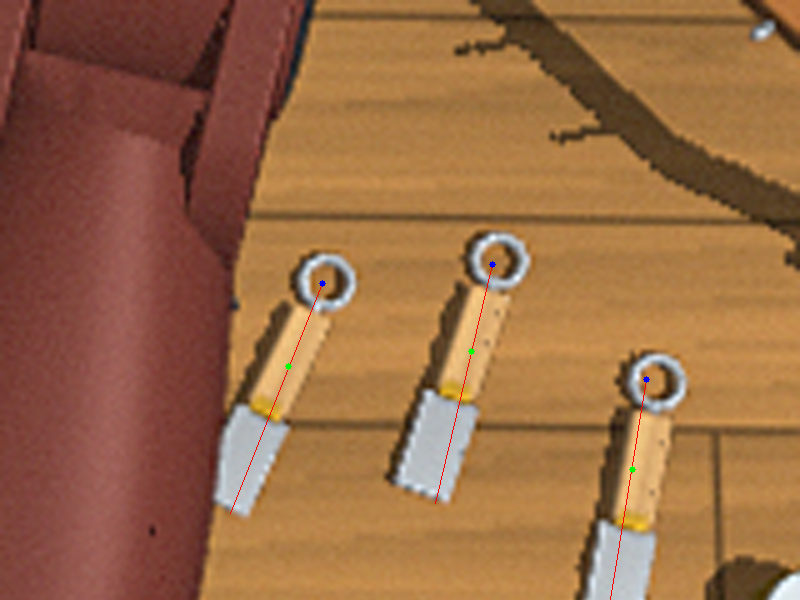

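View pics/rk_t.png

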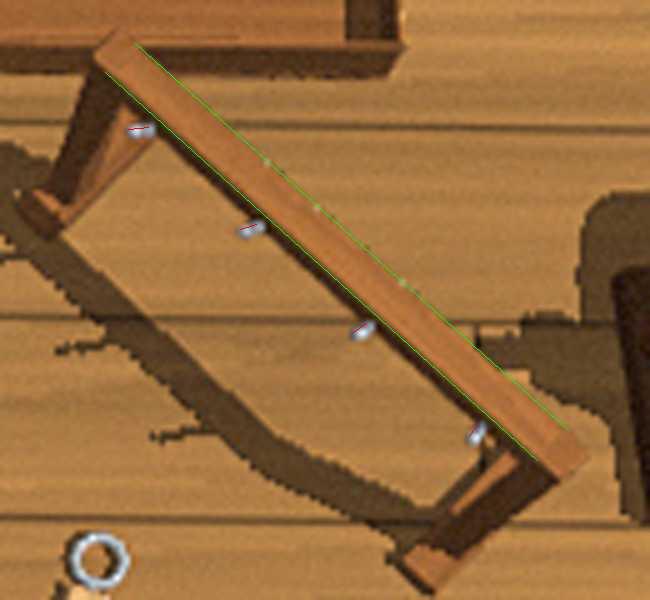

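View pics/rk_s.png

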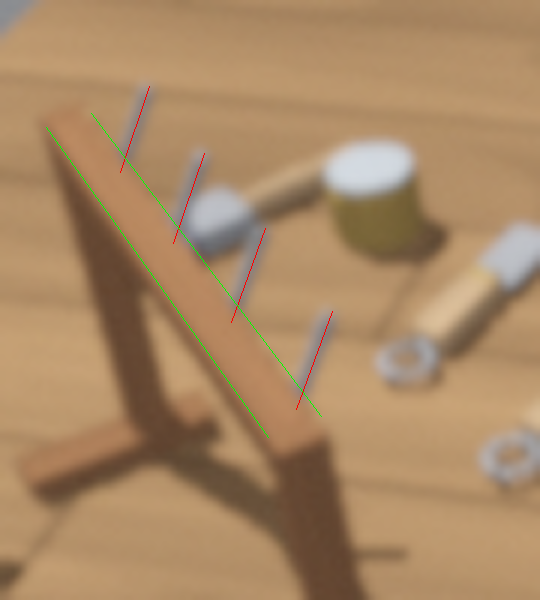

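Run:
```python
from h import *
f=lambda X,o=(290,150),k=5: (np.array(X)+.5)/k-.5+np.array(o)
for n,e,b in((1,(327,281),(233,510)),(3,(498,262),(424,496))):
    E=atz("top",f(e),.009);B=atz("top",f(b),.009); d=E-B; t=np.arctan2(d[1],d[0]); H=E-.055*np.array([np.cos(t),np.sin(t),0]); print(n,"eye",E,"handle",H,np.degrees(t),np.linalg.norm(d))
E=atz("top",f((656,382)),.009);H=atz("top",f((641,468)),.009);d=E-H;print(2,E,H,np.degrees(np.arctan2(d[1],d[0])),np.linalg.norm(d))
```

```text
1 eye [ 0.48970198 -0.07784065  0.009     ] handle [ 0.43866235 -0.05734781  0.009     ] -21.875874873948145 0.15025857814182703
3 eye [ 0.50282494 -0.18157581  0.009     ] handle [ 0.45049006 -0.16466249  0.009     ] -17.909521959132427 0.14999189311646316
2 [ 0.43051197 -0.27539462  0.009     ] [ 0.37854008 -0.26502121  0.009     ] -11.287707077872641 0.052997022650963614
```

>>> play_rows(increments=[[0, -3, -1, 0.12, 6], [-0.2, -6.5, -3, 0.24, 6], [-0.4, -10, -6, 0.36, 6], [-0.6, -13.5, -9, 0.48, 6], [-0.7, -17, -12, 0.6, 6], [-0.7, -19.2, -15, 0.72, 6], [-0.7, -19.2, -18.5, 0.81, 6], [-0.7, -19.2, -21.5, 0.81, 6], [-0.7, -19.2, -21.5, 0.81, 6]])

```text
time_s: 17.63
ee_pos: [0.4468, -0.1629, 0.0756]
orientation: [-0.005, 0.158, 0.987, 0.002]
ft_force: [-1.8, 1.1, -1.4]
gripper_width: 0.701
```

```bash
python3 look.py j; python3 -c "
from station import *;s=monitor.state();print(s['time_s'],s['ee_pos'],s['orientation'])"
```

```text
17.7333 [ 0.45   -0.1641  0.0826] [-0.6238 -0.2325 -0.5279  1.278   0.0002 -0.3082] [-0.0195  0.4778  1.4063] 0.7024960680975195
17.7333 [ 0.45001042 -0.16412912  0.08262896] [-1.09152841e-03  1.57153343e-01  9.87573406e-01  6.34946592e-04]
```

View pics/j_s.png

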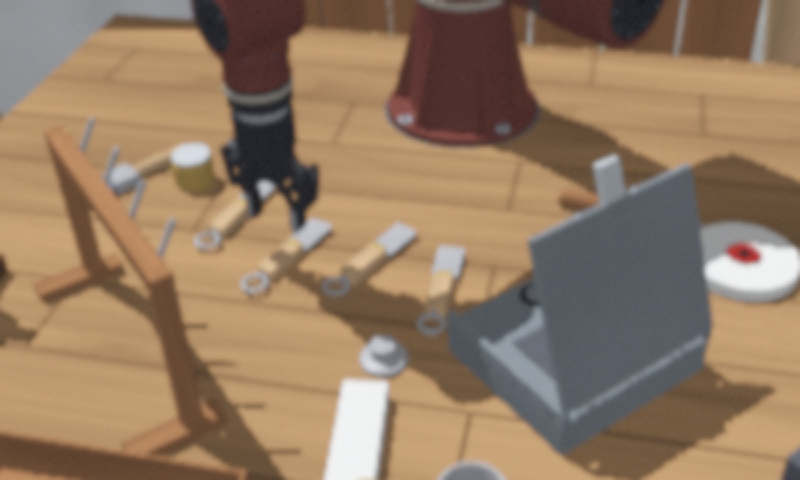

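>>> play_rows(increments=[[0, 0, -3, 0, 6], [0, 0, -5.5, 0, 6], [0, 0, -6.5, 0, 6], [0, 0, -6.5, 0, 5], [0, 0, -6.5, 0, 3], [0, 0, -6.5, 0, 2], [0, 0, -6.5, 0, 2], [0, 0, -6.5, 0, 2], [0, 0, -6.5, 0, 2]], grip_force=60)

```text
time_s: 18.48
ee_pos: [0.4525, -0.1657, 0.0207]
orientation: [0.002, 0.157, 0.988, -0.001]
ft_force: [-1.2, 1.7, 8.0]
gripper_width: 0.285
```

>>> play_rows(increments=[[0, 0, 3, 0, 2], [0, 0, 7, 0, 2], [0, 0.5, 11, 0, 2], [0.5, 1, 15, 0, 2], [2, 2, 18, -0.08, 2], [4, 3, 21, -0.16, 2], [7, 4, 24, -0.24, 2], [10, 4.2, 26, -0.32, 2], [13, 4.2, 27.5, -0.4, 2], [16, 4.2, 27.5, -0.453, 2], [17.5, 4.2, 27.5, -0.453, 2], [17.5, 4.2, 27.5, -0.453, 2]])

```text
time_s: 19.48
ee_pos: [0.6281, -0.1226, 0.2932]
orientation: [0.001, 0.374, 0.927, 0.0]
ft_force: [-0.5, -0.4, -1.4]
gripper_width: 0.287
```

```bash
python3 look.py k scraper3_eye scraper3_handle; python3 -c "
from station import *;s=monitor.state();print(s['time_s'],s['ee_pos'],s['orientation'])"
```

```text
19.5833 [ 0.6259 -0.1225  0.2935] [-0.398   0.2401  0.33    1.6605 -0.      0.3691] [-0.6373 -0.0972 -1.2722] 0.284546889139139
scraper3_eye [(array([314.1, 258. ]), 0.66), (array([239.3, 189.1]), 0.56), (array([256. , 201.1]), 0.21)] []
scraper3_handle [(array([259.1, 179.6]), 0.75), (array([397.5, 183.9]), 0.49)] []
19.7833 [ 0.62512094 -0.12276641  0.29366337] [3.94018441e-04 3.74656688e-01 9.27163530e-01 1.21425214e-06]
```

View pics/k_s.png

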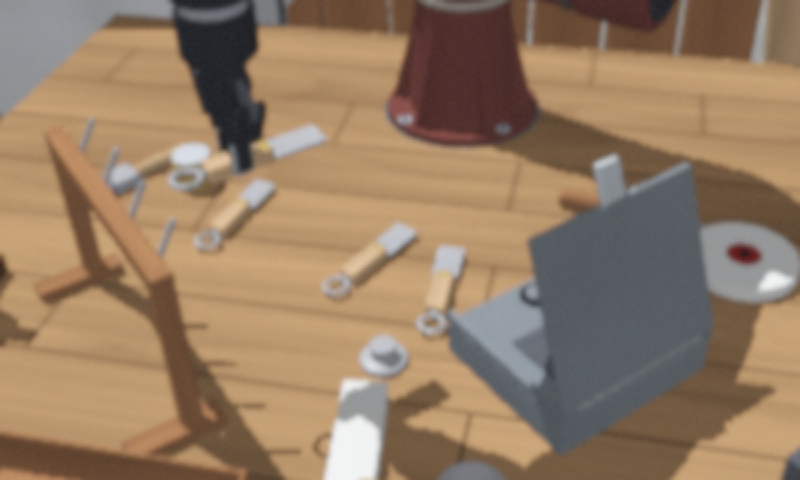

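View pics/k_t.png

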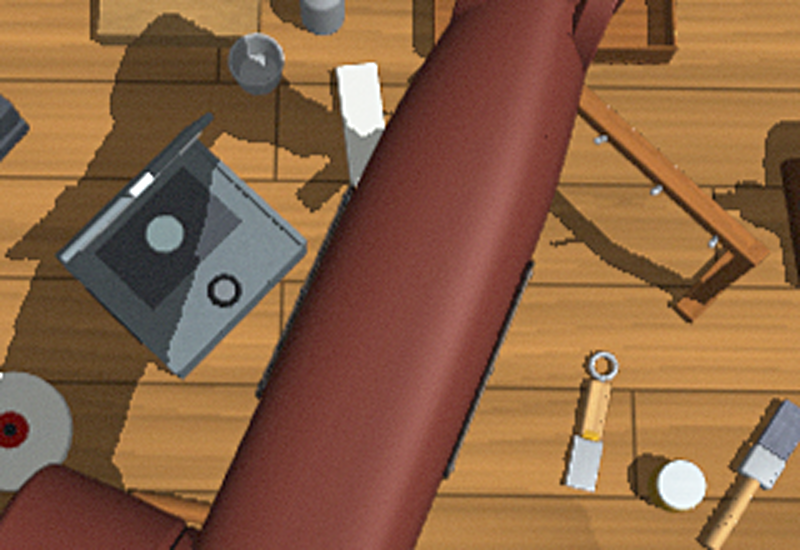

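```bash
cat > hov.py <<'E'
from h import *
import sys
# usage: hov.py pegidx(0=A..3) tag eyelen dz : overlay peg and predicted eye ring in the scene image
k=int(sys.argv[1]); L=float(sys.argv[3]); dz=float(sys.argv[4])
p=np.load("rack.npy"); a=p[2]; ex=np.array([np.cos(a),np.sin(a),0]); ey=np.array([-np.sin(a),np.cos(a),0]); c=np.array([p[0],p[1],.212])
st=monitor.state(); ims,_=get_image("scene"); st=monitor.state()
w,x,y,z=st["orientation"]; M=R.from_quat([x,y,z,w]).as_matrix(); T=st["ee_pos"]
sx=-M[:,0]; sy=M[:,1]
eye=T+L*sx+np.array([0,0,dz])
m=c-.024*ex+(.12-.08*k)*ey+np.array([0,0,.015]); d=-.5*ex+np.array([0,0,.866])
t=(eye[2]-m[2])/.866; ax=m+t*d; e=eye-ax
print("T",T.round(4),"yaw",np.degrees(np.arctan2(sx[1],sx[0])).round(1),"eye",eye.round(4),"t",t.round(4),"err world",e.round(4),"rack x,y",(e@ex).round(4),(e@ey).round(4), "gw",st["gripper_width"], "f",st["ft_force"].round(1))
u=proj("scene",eye); o=np.clip((u-[50,42]).astype(int),0,[540,316]); b=cv2.resize(ims[o[1]:o[1]+84,o[0]:o[0]+100],None,fx=7,fy=7,interpolation=cv2.INTER_CUBIC)
P=lambda q: tuple(int(round(v)) for v in((proj("scene",q)+np.array([-1.1,0])-o+.5)*7-.5))
cv2.line(b,P(m-.025*d),P(m+.025*d),(0,0,255),1)
for rr in(.018,.012):
    th=np.linspace(0,2*np.pi,40); pts=np.array([P(eye+rr*(np.cos(q)*sx+np.sin(q)*sy)) for q in th]); cv2.polylines(b,[pts],True,(0,255,0),1)
cv2.imwrite(f"pics/{sys.argv[2]}.png",b)
E
python3 hov.py 0 l1 .0528 -.0117
```

```text
T [ 0.6252 -0.1228  0.2935] yaw -44.0 eye [ 0.6631 -0.1595  0.2819] t 0.0634 err world [-0.0115 -0.0039  0.    ] rack x,y -0.0057 -0.0108 gw 0.28610909997392114 f [ 0.2  0.1 -0.7]
```

View pics/l1.png

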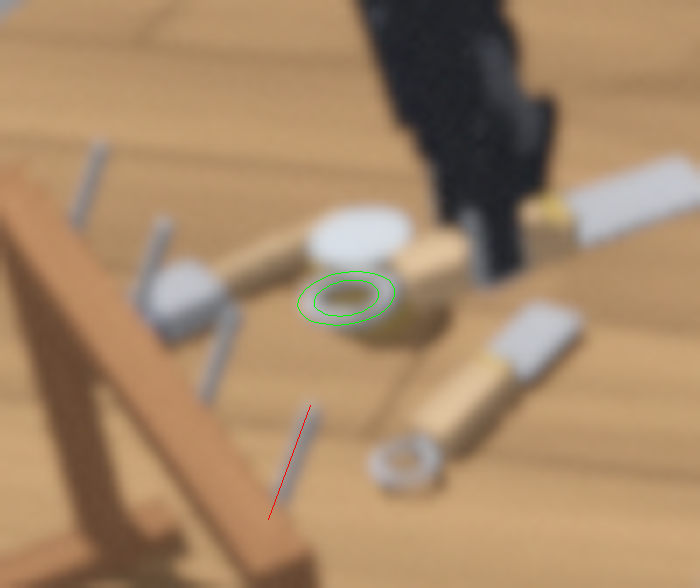

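>>> play_rows(increments=[[0.8, 0.4, 0, 0, 2], [1.2, 0.5, 0, 0, 2], [1.2, 0.5, 0, 0, 2], [1.2, 0.5, 0, 0, 2], [1.2, 0.5, 0, 0, 2]])

```text
time_s: 20.25
ee_pos: [0.6375, -0.1178, 0.2929]
orientation: [-0.0, 0.375, 0.927, -0.0]
ft_force: [0.3, -0.5, -0.8]
gripper_width: 0.279
```

```bash
python3 hov.py 0 l2 .0528 -.0117
```

```text
T [ 0.6375 -0.1178  0.2929] yaw -44.0 eye [ 0.6755 -0.1545  0.2812] t 0.0626 err world [0.0005 0.0014 0.    ] rack x,y -0.0006 0.0014 gw 0.28737575855932557 f [-0.5 -0.4 -1.1]
```

View pics/l2.png

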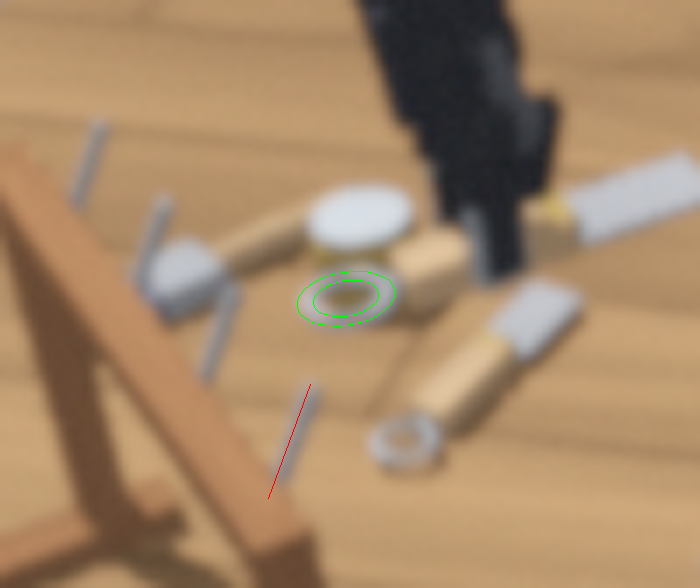

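>>> play_rows(increments=[[0.35, -0.35, -0.85, 0, 2], [0.7, -0.7, -1.7, 0, 2], [1.1, -1.05, -2.6, 0, 2], [1.45, -1.4, -3.5, 0, 2], [1.45, -1.4, -3.5, 0, 2], [1.45, -1.4, -3.5, 0, 2]])

```text
time_s: 20.8
ee_pos: [0.6519, -0.1318, 0.2563]
orientation: [-0.001, 0.375, 0.927, 0.0]
ft_force: [0.1, 0.8, -0.6]
gripper_width: 0.287
```

```bash
python3 hov.py 0 l3 .0528 -.0117
```

```text
T [ 0.6521 -0.1317  0.2574] yaw -44.0 eye [ 0.6901 -0.1684  0.2456] t 0.0215 err world [0.0003 0.0017 0.    ] rack x,y -0.0009 0.0014 gw 0.2906179207534653 f [ 0.4  0.2 -1.1]
```

View pics/l3.png

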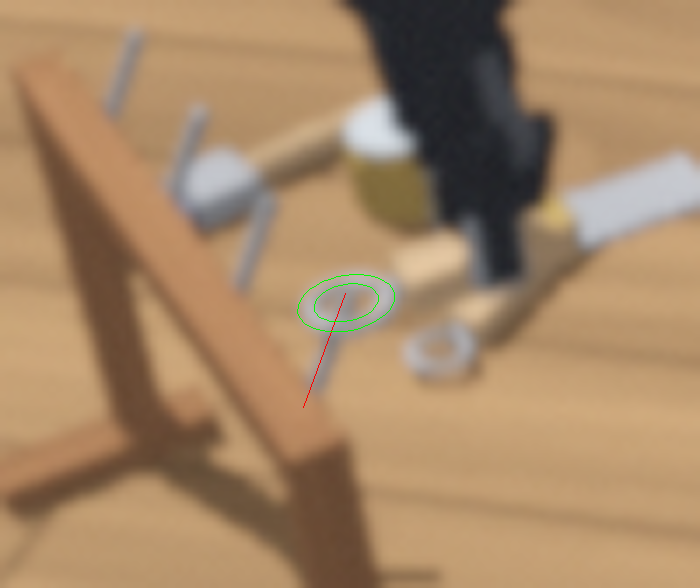

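>>> play_rows(increments=[[0.25, -0.25, -0.6, 0, 2], [0.5, -0.5, -1.2, 0, 2], [0.5, -0.5, -1.2, 0, 2], [0.5, -0.5, -1.2, 0, 2]])

```text
time_s: 21.18
ee_pos: [0.6571, -0.1367, 0.2452]
orientation: [-0.0, 0.375, 0.927, 0.0]
ft_force: [0.1, -0.1, -1.0]
gripper_width: 0.287
```

```bash
python3 hov.py 0 l4 .0528 -.0117
```

```text
T [ 0.6572 -0.1367  0.2456] yaw -44.0 eye [ 0.6952 -0.1733  0.2339] t 0.008 err world [0.0005 0.0014 0.    ] rack x,y -0.0006 0.0013 gw 0.28770224340315265 f [-0.2 -0.  -0.4]
```

View pics/l4.png

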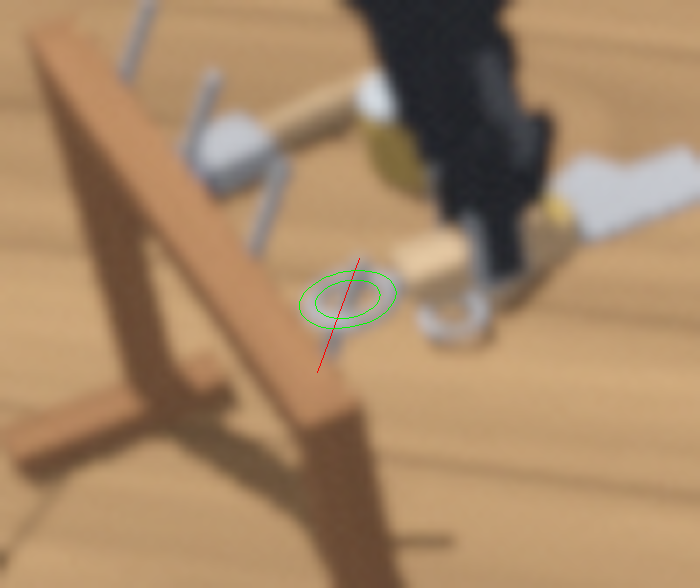

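>>> play_rows(increments=[[0, 0, 0, 0, 4], [0, 0, 0, 0, 5.5], [0, 0, 0, 0, 5.5], [0, 0, 0, 0, 5.5], [0, 0, 0, 0, 5.5], [0, 0, 2, 0, 5.5], [0, 0, 5, 0, 5.5], [-2, 0.5, 8, 0, 5.5], [-5, 1, 8, 0, 5.5], [-9, 1.5, 8, 0, 5.5]])

```text
time_s: 22.07
ee_pos: [0.5681, -0.1221, 0.3274]
orientation: [0.002, 0.374, 0.927, 0.0]
ft_force: [-0.6, -0.8, 0.2]
gripper_width: 0.644
```

```bash
python3 look.py m
```

```text
22.1667 [ 0.5618 -0.1196  0.3252] [-0.4373  0.0641  0.196   1.7067 -0.0002  0.3303] [ 0.8696 -0.3725  0.3944] 0.646290780424694
```

View pics/m_s.png

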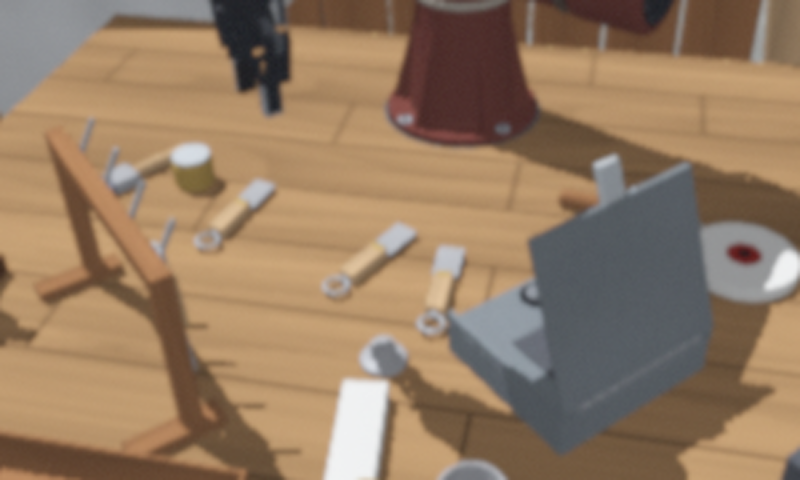

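>>> play_rows(increments=[[-2.5, 1.2, -2, 0.1, 5.5], [-5, 2.5, -5, 0.2, 5.5], [-7.5, 4, -8.5, 0.3, 5.5], [-10, 5, -12, 0.386, 5.5], [-12.3, 6.2, -16, 0.386, 5.5], [-12.3, 6.2, -19.5, 0.386, 5.5], [-12.3, 6.2, -23, 0.386, 5.5], [-12.3, 6.2, -24.3, 0.386, 5.5], [-12.3, 6.2, -24.3, 0.386, 5.5]])

```text
time_s: 22.92
ee_pos: [0.4419, -0.0586, 0.0791]
orientation: [-0.003, 0.19, 0.982, 0.001]
ft_force: [0.2, 0.5, 0.6]
gripper_width: 0.647
```

```bash
python3 look.py n scraper1_eye scraper1_handle;  python3 -c "
from station import *;s=monitor.state();print(s['time_s'],s['ee_pos'],s['orientation'])"
```

```text
23.0167 [ 0.4445 -0.0598  0.0836] [-0.427  -0.3417 -0.616   1.2961  0.0001 -0.0452] [-0.2384 -0.2721  0.6337] 0.6440548698408728
scraper1_eye [(array([297.2, 229.3]), 0.64)] []
scraper1_handle [(array([308., 218.]), 0.8)] []
23.2167 [ 0.44554766 -0.06030551  0.08471336] [ 1.41240458e-03  1.89727235e-01  9.81835775e-01 -3.02788015e-04]
```

View pics/n_s.png

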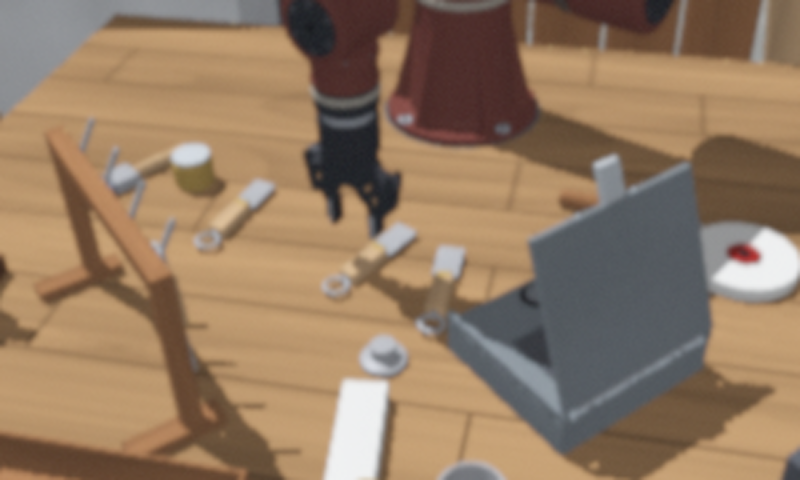

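View pics/n_t.png

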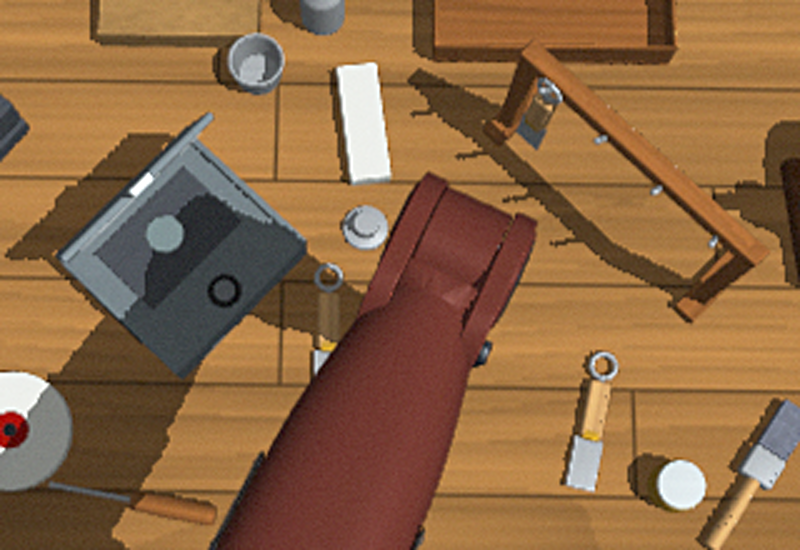

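>>> play_rows(increments=[[-0.65, 0.3, -2, 0, 5.5], [-0.65, 0.3, -4.5, 0, 5.5], [-0.65, 0.3, -6, 0, 5.5], [-0.65, 0.3, -6.5, 0, 5.5], [-0.65, 0.3, -6.5, 0, 5.5]])

```text
time_s: 23.63
ee_pos: [0.4375, -0.0566, 0.0175]
orientation: [-0.001, 0.19, 0.982, 0.0]
ft_force: [0.4, -0.3, -0.2]
gripper_width: 0.641
```

```bash
python3 look.py o ;  python3 -c "
from station import *;s=monitor.state();print(s['time_s'],s['ee_pos'],s['orientation'])"
```

```text
23.7333 [ 0.4386 -0.0571  0.0191] [-0.4269 -0.3079 -0.7097  1.1675  0.0001 -0.045 ] [-0.0248 -0.5822  0.5311] 0.6434742312326694
23.7333 [ 0.43859639 -0.05709055  0.01914114] [ 7.29512399e-04  1.89760372e-01  9.81830154e-01 -1.32528840e-04]
```

View pics/o_s.png

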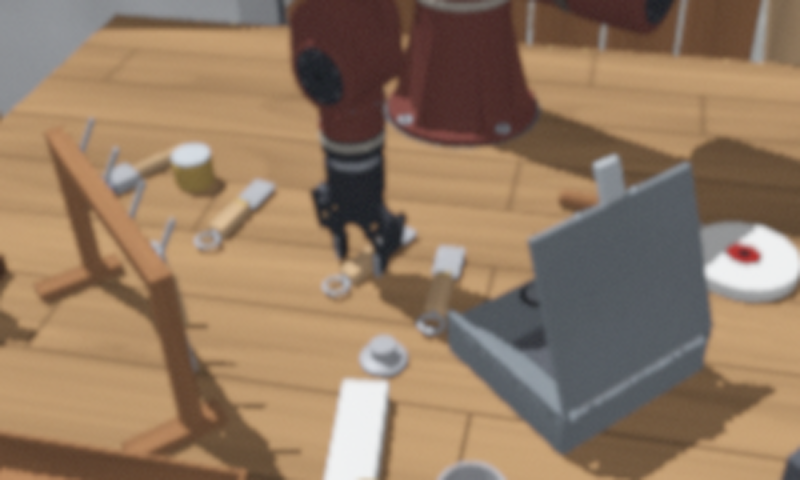

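>>> play_rows(increments=[[0, 0, 0, 0, 3.5], [0, 0, 0, 0, 2], [0, 0, 0, 0, 2], [0, 0, 0, 0, 2], [0, 0, 0, 0, 2], [0, 0, 2.5, 0, 2], [0, 0, 6, 0, 2], [0, 0, 10, 0, 2], [0.5, -0.5, 14, 0, 2], [2, -2, 17.5, -0.1, 2], [4, -4, 21, -0.2, 2], [6.5, -6, 24, -0.3, 2]])

```text
time_s: 24.73
ee_pos: [0.5003, -0.1148, 0.2573]
orientation: [0.001, 0.336, 0.942, -0.0]
ft_force: [0.6, 0.4, -0.1]
gripper_width: 0.288
```

>>> play_rows(increments=[[3, -2.2, 2, -0.086, 2], [5.5, -4.2, 3.1, -0.086, 2], [7.75, -5.8, 3.1, -0.086, 2], [7.75, -5.8, 3.1, -0.086, 2], [7.75, -5.8, 3.1, -0.086, 2]])

```text
time_s: 25.15
ee_pos: [0.5776, -0.173, 0.2839]
orientation: [-0.001, 0.375, 0.927, 0.0]
ft_force: [-0.9, 0.9, -1.8]
gripper_width: 0.288
```

```bash
python3 hov.py 1 q1 .0551 -.0110
```

```text
T [ 0.5771 -0.1722  0.2845] yaw -44.0 eye [ 0.6167 -0.2105  0.2735] t 0.0537 err world [-0.0062  0.0063  0.    ] rack x,y -0.0089 0.0002 gw 0.2854323831567415 f [-0.8  0.1 -2.1]
```

View pics/q1.png

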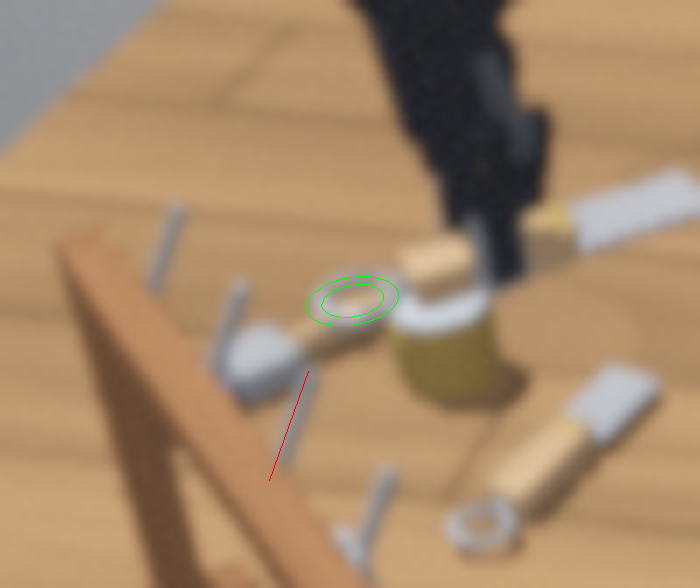

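>>> play_rows(increments=[[0.6, -0.55, 0, 0, 2], [0.6, -0.55, 0, 0, 2], [0.6, -0.55, 0, 0, 2], [0.9, -0.8, -0.7, 0, 2], [1.2, -1.1, -1.4, 0, 2], [1.5, -1.4, -2.1, 0, 2], [1.75, -1.65, -2.75, 0, 2], [1.75, -1.65, -2.75, 0, 2], [1.75, -1.65, -2.75, 0, 2]])

```text
time_s: 25.95
ee_pos: [0.5944, -0.1887, 0.2566]
orientation: [-0.001, 0.375, 0.927, 0.0]
ft_force: [-0.5, 0.8, -1.8]
gripper_width: 0.289
```

```bash
python3 hov.py 1 q2 .0551 -.0110
```

```text
T [ 0.5945 -0.1887  0.2572] yaw -44.0 eye [ 0.6342 -0.227   0.2462] t 0.0222 err world [-0.0001  0.0007  0.    ] rack x,y -0.0006 0.0004 gw 0.2871746788297893 f [-0.3  0.6 -0.7]
```

View pics/q2.png

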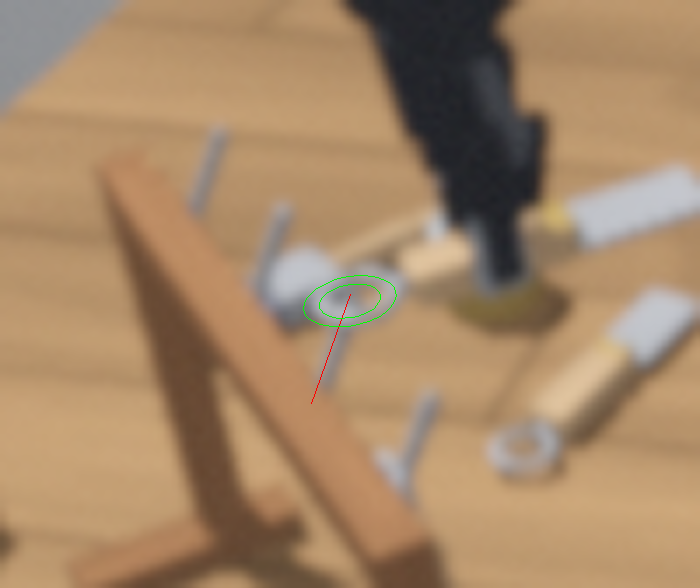

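Same appearance as before, with the peg under the hole. Lowering the rest of the way and checking before the release.

>>> play_rows(increments=[[0.25, -0.2, -0.6, 0, 2], [0.5, -0.45, -1.2, 0, 2], [0.5, -0.45, -1.2, 0, 2], [0.5, -0.45, -1.2, 0, 2]])

```text
time_s: 26.33
ee_pos: [0.5995, -0.1932, 0.2448]
orientation: [-0.001, 0.375, 0.927, 0.0]
ft_force: [-0.6, 0.2, -1.7]
gripper_width: 0.286
```

```bash
python3 hov.py 1 q3 .0551 -.0110
```

```text
T [ 0.5996 -0.1932  0.2452] yaw -44.0 eye [ 0.6392 -0.2314  0.2342] t 0.0083 err world [-0.0001  0.001   0.    ] rack x,y -0.0008 0.0007 gw 0.2923994647549035 f [ 0.2 -0.2 -1. ]
```

View pics/q3.png

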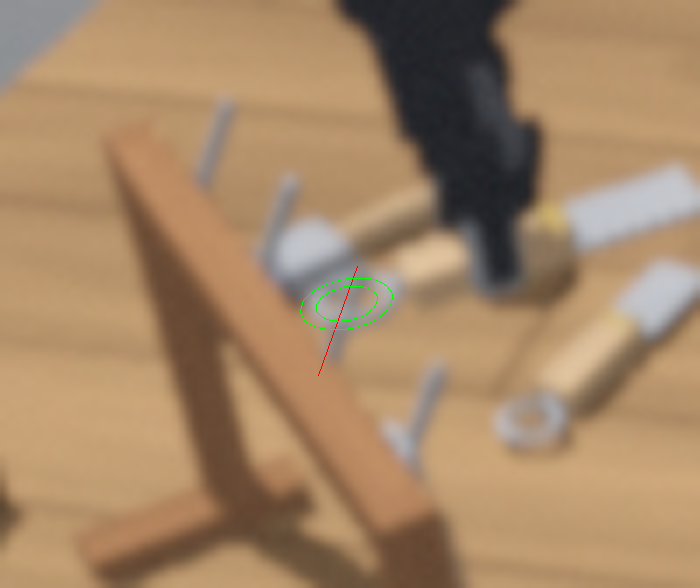

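```bash
python3 -c "
from h import *
im,_=get_image('scene'); u=proj('scene',(.639,-.231,.236)).astype(int); b=im[u[1]-20:u[1]+20,u[0]-25:u[0]+25]
cv2.imwrite('pics/q4.png',cv2.resize(b,None,fx=15,fy=15,interpolation=cv2.INTER_LANCZOS4))"
```

```text
(no output)
```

View pics/q4.png

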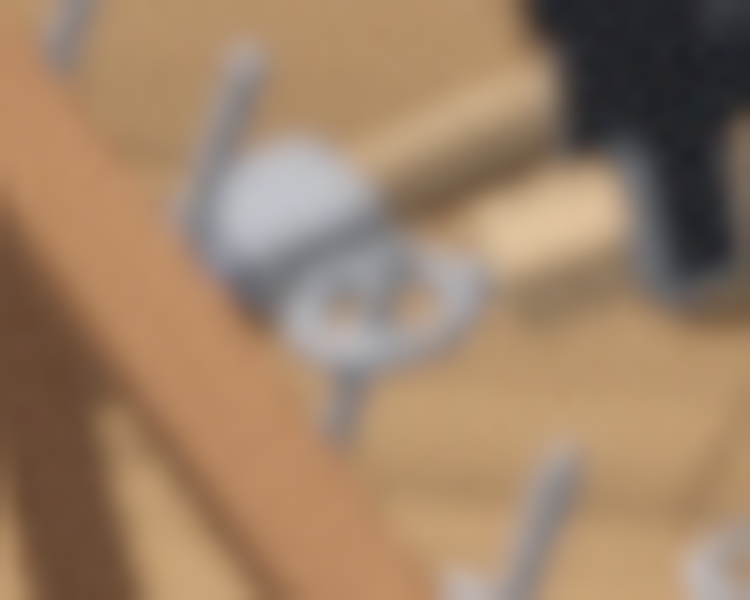

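>>> play_rows(increments=[[0, 0, 0, 0, 4], [0, 0, 0, 0, 5.5], [0, 0, 0, 0, 5.5], [0, 0, 0, 0, 5.5], [0, 0, 0, 0, 5.5], [0, 0, 2, 0, 5.5], [0, 0, 5, 0, 5.5], [-2, 0.5, 8, 0, 5.5], [-5, 1, 8, 0.1, 5.5], [-8, 1, 8, 0.2, 5.5], [-8, 1, 8, 0.2, 5.5]])

```text
time_s: 27.35
ee_pos: [0.5163, -0.1824, 0.3263]
orientation: [-0.0, 0.277, 0.961, -0.0]
ft_force: [-0.4, 0.3, -0.1]
gripper_width: 0.643
```

```bash
python3 look.py r scraper2_eye scraper2_handle scraper4_eye scraper4_handle;  python3 -c "
from station import *;s=monitor.state();print(s['time_s'],s['ee_pos'],s['orientation'])"
```

```text
27.45 [ 0.5193 -0.1832  0.326 ] [-0.5769 -0.015   0.1172  1.7018  0.0002 -0.0075] [-0.3158  1.1196 -0.6749] 0.6448393360634012
scraper2_eye [(array([247.7, 210. ]), 0.47)] [(array([419.8, 223.2]), 0.88)]
    [ 0.438  -0.2711  0.0141] 0.001061468285977436
scraper2_handle [] [(array([397.4, 117.9]), 0.72), (array([413.7, 244.3]), 0.7)]
scraper4_eye [(array([229.8, 218.2]), 0.53), (array([331.5, 238.2]), 0.48), (array([371.2, 228.1]), 0.28)] []
scraper4_handle [(array([332.8, 230.9]), 0.81), (array([210.9, 186.7]), 0.37), (array([371.1, 226.2]), 0.19)] [(array([310.1, 206.3]), 0.69)]
    [0.4868 0.055  0.0097] 0.006290079964699025
27.85 [ 0.52007101 -0.18323488  0.32526636] [-1.97742789e-04  2.80105293e-01  9.59969258e-01  9.59419348e-05]
```

View pics/r_t.png

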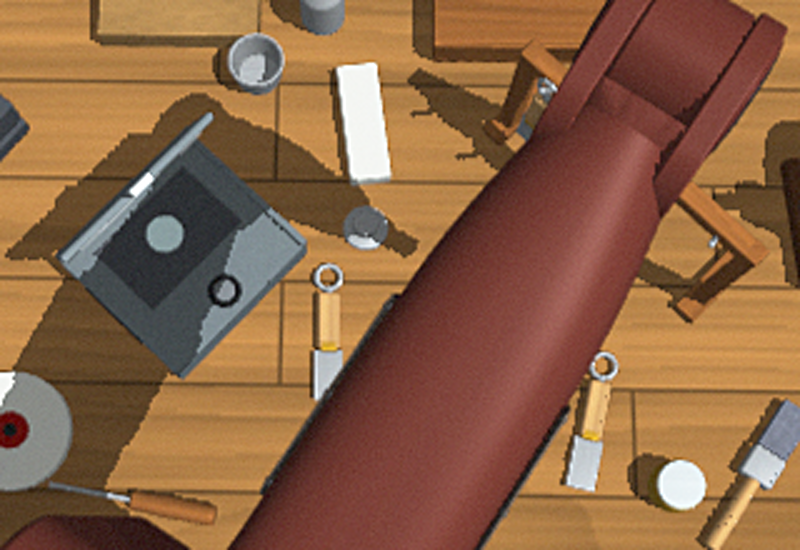

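View pics/r_s.png

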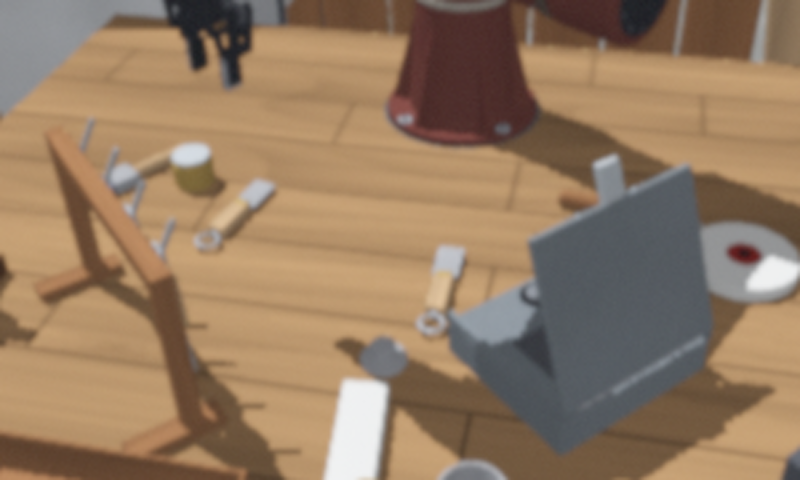

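Run:
```python
from h import *
f=lambda X,o=(180,80),k=2.5: (np.array(X)+.5)/k-.5+np.array(o)
for n,e,b in((2,(603,366),(583,488)),(4,(327.5,277),(328,399.5))):
    E=atz("top",f(e),.009);B=atz("top",f(b),.006); d=E-B; t=np.arctan2(d[1],d[0]); H=E-.055*np.array([np.cos(t),np.sin(t),0]); print(n,"eye",E,"handle",H,np.degrees(t),np.linalg.norm(d))
s=monitor.state(); print(s['ee_pos'],np.degrees(2*np.arctan2(s['orientation'][2],s['orientation'][1])))
```

```text
2 eye [ 0.43021237 -0.27568658  0.009     ] handle [ 0.3761389  -0.26563373  0.009     ] -10.531676810893716 0.14788249000427892
4 eye [0.53541727 0.05711339 0.009     ] handle [0.48042913 0.05597108 0.009     ] 1.190073126176902 0.14969761313314286
[ 0.52007101 -0.18323488  0.32526636] 147.46702109182175
```

>>> play_rows(increments=[[-3, -1.5, -2, 0.1, 5.5], [-6, -3.2, -5, 0.2, 5.5], [-9, -5, -8, 0.3, 5.5], [-12, -7, -12, 0.379, 5.5], [-14.2, -8.2, -15.5, 0.379, 5.5], [-14.2, -8.2, -19.5, 0.379, 5.5], [-14.2, -8.2, -23, 0.379, 5.5], [-14.2, -8.2, -24, 0.379, 5.5], [-14.2, -8.2, -24, 0.379, 5.5], [-14.2, -8.2, -24, 0.379, 5.5], [-14.2, -8.2, -24, 0.379, 5.5]])

```text
time_s: 28.77
ee_pos: [0.3786, -0.266, 0.0875]
orientation: [0.001, 0.094, 0.996, -0.001]
ft_force: [0.8, -0.1, 0.2]
gripper_width: 0.645
```

```bash
python3 look.py s scraper2_eye scraper2_handle;  python3 -c "
from station import *;import numpy as np;s=monitor.state();print(s['time_s'],s['ee_pos'],np.degrees(2*np.arctan2(s['orientation'][2],s['orientation'][1])))"
```

```text
28.8667 [ 0.3789 -0.2663  0.0879] [-0.8963 -0.2981 -0.573   1.2925  0.0001 -0.708 ] [-0.0285 -0.0919  0.8193] 0.6432069963007232
scraper2_eye [(array([244. , 209.2]), 0.72)] []
scraper2_handle [(array([253.5, 201.5]), 0.58)] []
29.0667 [ 0.37824821 -0.26564562  0.08658993] 169.19972166640335
```

View pics/s_s.png

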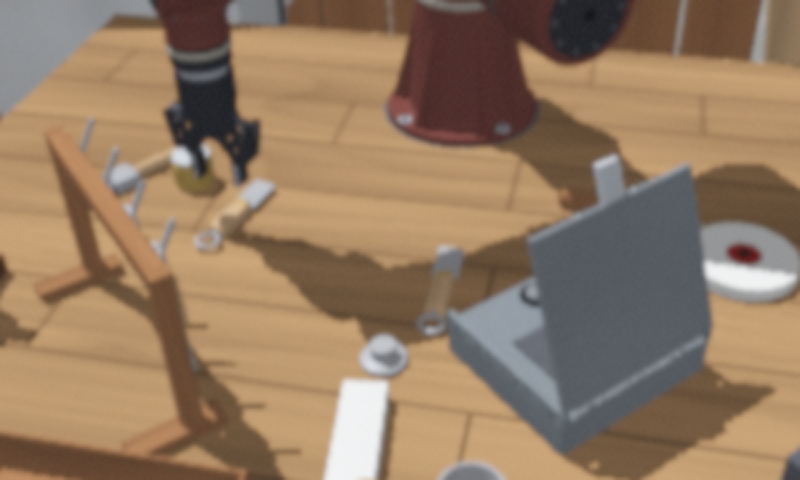

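View pics/s_t.png

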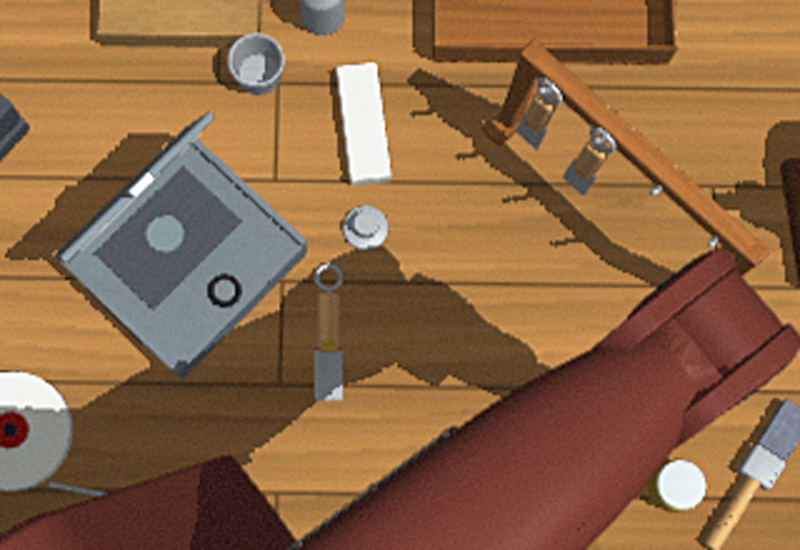

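>>> play_rows(increments=[[0, 0, -3, 0, 5.5], [0, 0, -5.5, 0, 5.5], [0, 0, -6.6, 0, 5.5], [0, 0, -6.6, 0, 5.5], [0, 0, -6.6, 0, 3.5], [0, 0, -6.6, 0, 2], [0, 0, -6.6, 0, 2], [0, 0, -6.6, 0, 2], [0, 0, -6.6, 0, 2], [0, 0, -6.6, 0, 2]])

```text
time_s: 29.9
ee_pos: [0.3786, -0.2663, 0.0215]
orientation: [0.001, 0.094, 0.996, -0.001]
ft_force: [-0.2, 1.7, 5.5]
gripper_width: 0.288
```

>>> play_rows(increments=[[0, 0, 3, 0, 2], [0, 0, 7, 0, 2], [0, 0, 11, 0, 2], [0, 0, 15, 0, 2], [0, 0.3, 19, -0.1, 2], [1, 1, 23, -0.2, 2], [3, 1.5, 26, -0.3, 2], [6, 2, 27, -0.4, 2], [9, 2.5, 27, -0.5, 2], [12, 3, 27, -0.579, 2], [14.3, 3.6, 27, -0.579, 2], [14.3, 3.6, 27, -0.579, 2]])

```text
time_s: 30.9
ee_pos: [0.5237, -0.228, 0.2892]
orientation: [0.0, 0.374, 0.928, 0.0]
ft_force: [0.7, -0.5, -2.2]
gripper_width: 0.283
```

```bash
python3 hov.py 2 t0 .0525 -.0122;sleep 0; python3 hov.py 2 t1 .0525 -.0122
```

```text
T [ 0.5221 -0.2285  0.2894] yaw -43.9 eye [ 0.5599 -0.2648  0.2772] t 0.058 err world [-0.0062  0.0083  0.    ] rack x,y -0.0102 0.0017 gw 0.2857228374766021 f [-0.6 -0.1 -1.6]
T [ 0.5211 -0.2288  0.2897] yaw -43.9 eye [ 0.5589 -0.2652  0.2775] t 0.0583 err world [-0.0071  0.0078  0.    ] rack x,y -0.0105 0.0008 gw 0.28641331260900343 f [-0.7 -0.1 -0.6]
```

View pics/t1.png

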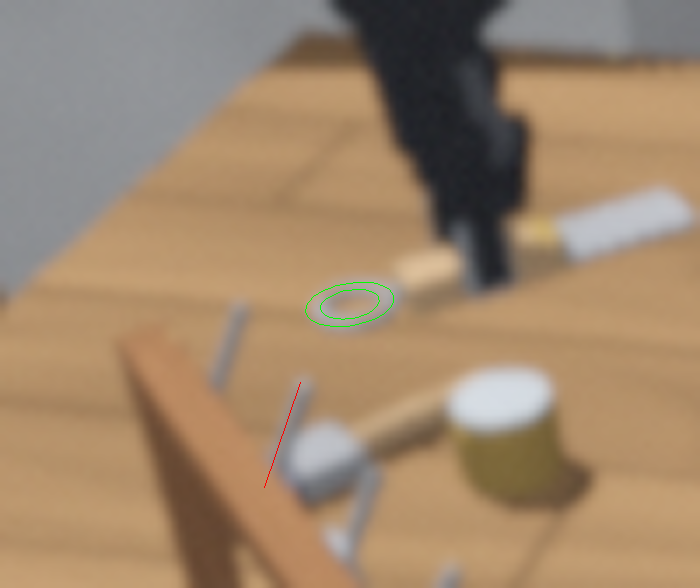

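>>> play_rows(increments=[[0.7, -0.75, 0, 0, 2], [0.7, -0.75, 0, 0, 2], [0.7, -0.75, 0, 0, 2], [1, -1.05, -0.8, 0, 2], [1.35, -1.4, -1.6, 0, 2], [1.7, -1.7, -2.4, 0, 2], [2, -2, -3.15, 0, 2], [2, -2, -3.15, 0, 2], [2, -2, -3.15, 0, 2]])

```text
time_s: 31.75
ee_pos: [0.5404, -0.2491, 0.2569]
orientation: [-0.001, 0.375, 0.927, 0.0]
ft_force: [0.1, 0.0, -1.0]
gripper_width: 0.293
```

```bash
python3 hov.py 2 t2 .0525 -.0122
```

```text
T [ 0.5405 -0.2491  0.2577] yaw -44.0 eye [ 0.5783 -0.2855  0.2455] t 0.0213 err world [-0.0011  0.0003  0.    ] rack x,y -0.001 -0.0005 gw 0.28662318686439325 f [-0.1  0.7 -1.6]
```

View pics/t2.png

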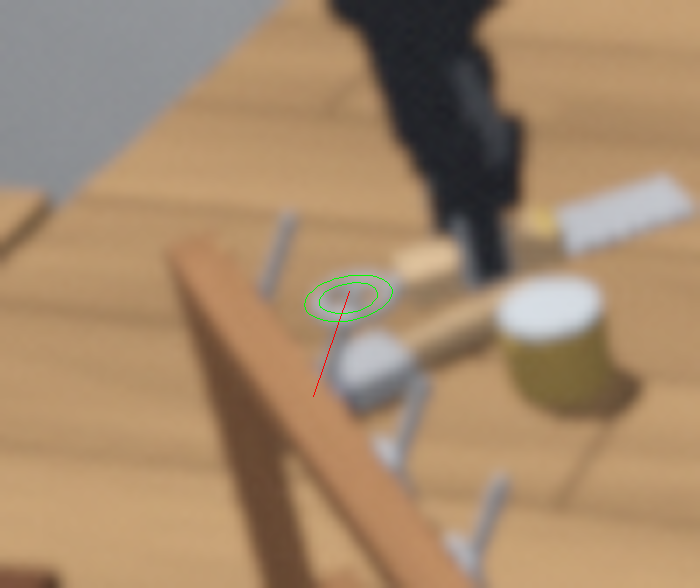

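>>> play_rows(increments=[[0.3, -0.25, -0.6, 0, 2], [0.6, -0.5, -1.2, 0, 2], [0.6, -0.5, -1.2, 0, 2], [0.6, -0.5, -1.2, 0, 2]])

```text
time_s: 32.13
ee_pos: [0.5466, -0.2542, 0.2453]
orientation: [-0.0, 0.375, 0.927, 0.0]
ft_force: [0.4, -0.2, -2.2]
gripper_width: 0.285
```

```bash
python3 hov.py 2 t3 .0525 -.0122; python3 -c "
from h import *
im,_=get_image('scene'); u=proj('scene',(.584,-.29,.236)).astype(int); b=im[u[1]-20:u[1]+20,u[0]-25:u[0]+25]
cv2.imwrite('pics/t4.png',cv2.resize(b,None,fx=15,fy=15,interpolation=cv2.INTER_LANCZOS4))"
```

```text
T [ 0.5466 -0.2541  0.2458] yaw -44.0 eye [ 0.5844 -0.2906  0.2335] t 0.0076 err world [ 0. -0.  0.] rack x,y 0.0 0.0 gw 0.2911601323659675 f [-1.4  0.  -1.5]
```

View pics/t4.png

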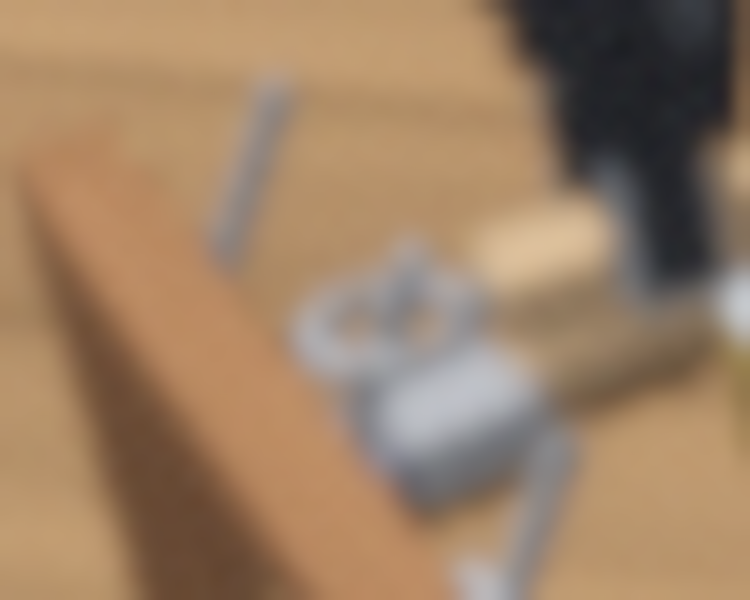

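>>> play_rows(increments=[[0, 0, 0, 0, 4], [0, 0, 0, 0, 5.5], [0, 0, 0, 0, 5.5], [0, 0, 0, 0, 5.5], [0, 0, 0, 0, 5.5], [0, 0, 2, 0, 5.5], [0, 0, 5, 0, 5.5], [-2, 1, 8, 0, 5.5], [-5, 3, 8, 0.1, 5.5], [-7, 5, 8, 0.2, 5.5], [-8, 8, 8, 0.3, 5.5], [-8, 11, 8, 0.4, 5.5]])

```text
time_s: 33.23
ee_pos: [0.4651, -0.1437, 0.3267]
orientation: [0.0, 0.181, 0.983, -0.0]
ft_force: [0.4, 0.0, 0.0]
gripper_width: 0.641
```

```bash
python3 look.py v scraper4_eye scraper4_handle;  python3 -c "
from station import *;import numpy as np;s=monitor.state();print(s['time_s'],s['ee_pos'],np.degrees(2*np.arctan2(s['orientation'][2],s['orientation'][1])))"
```

```text
33.3333 [ 0.4663 -0.1412  0.3272] [-0.5638 -0.2058 -0.0583  1.7167  0.0009 -0.2023] [ 0.5729 -0.575  -0.1344] 0.6426425547215152
scraper4_eye [(array([331.1, 240.4]), 0.67)] [(array([310.4, 192.7]), 0.64)]
    [0.5296 0.0563 0.0057] 0.0033739187027613674
scraper4_handle [(array([332.3, 228.6]), 0.56)] [(array([313.3, 208.2]), 0.55)]
    [0.4798 0.0485 0.0129] 0.00046895854823079985
33.5333 [ 0.46683472 -0.14482349  0.32592607] 158.84831829562617
```

View pics/v_t.png

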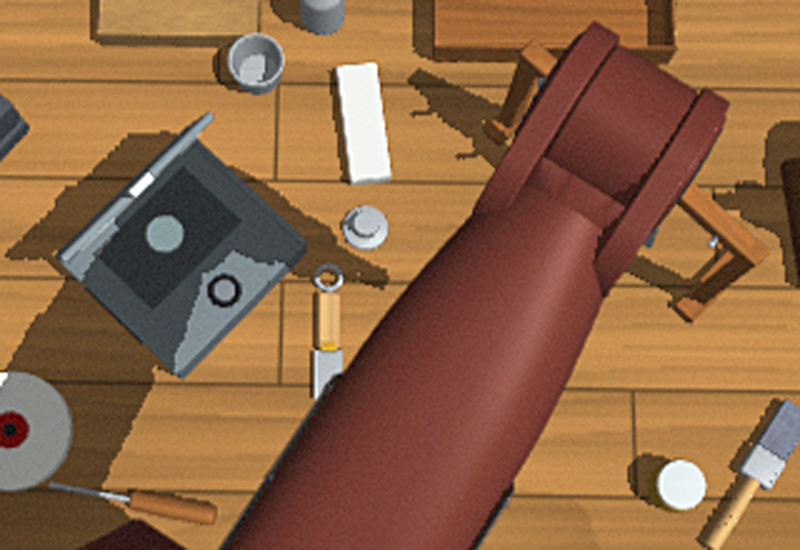

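View pics/v_s.png

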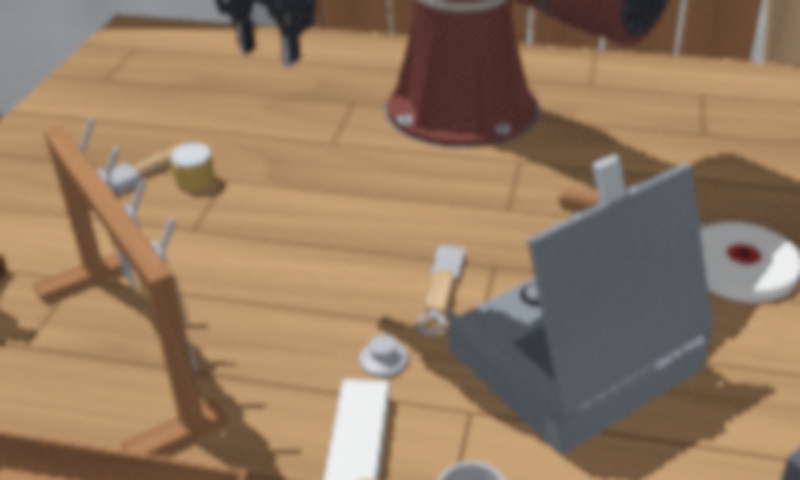

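>>> play_rows(increments=[[0.2, 4, -1, 0.1, 5.5], [0.4, 8, -3, 0.2, 5.5], [0.7, 12, -6, 0.3, 5.5], [1, 16, -9, 0.39, 5.5], [1.3, 19, -12, 0.39, 5.5], [1.4, 20.1, -16, 0.39, 5.5], [1.4, 20.1, -20, 0.39, 5.5], [1.4, 20.1, -23, 0.39, 5.5], [1.4, 20.1, -24.1, 0.39, 5.5], [1.4, 20.1, -24.1, 0.39, 5.5], [1.4, 20.1, -24.1, 0.39, 5.5]])

```text
time_s: 34.45
ee_pos: [0.4804, 0.0562, 0.0847]
orientation: [-0.001, -0.01, 1.0, 0.0]
ft_force: [-0.3, -1.0, 1.3]
gripper_width: 0.643
```

```bash
python3 look.py w scraper4_eye scraper4_handle;  python3 -c "
from station import *;import numpy as np;s=monitor.state();print(s['time_s'],s['ee_pos'],np.degrees(2*np.arctan2(s['orientation'][2],s['orientation'][1])))"
```

```text
34.55 [0.4821 0.056  0.087 ] [-0.1546 -0.2212 -0.5101  1.2794  0.     -0.1756] [ 0.2296 -0.4907  1.2359] 0.6469805100287425
scraper4_eye [(array([330.7, 240.4]), 0.8)] []
scraper4_handle [(array([333.9, 232.1]), 0.7), (array([395.2, 181.8]), 0.4), (array([302.3, 288.4]), 0.33)] []
34.75 [0.48179974 0.05639623 0.08658564] 181.2424289893362
```

View pics/w_s.png

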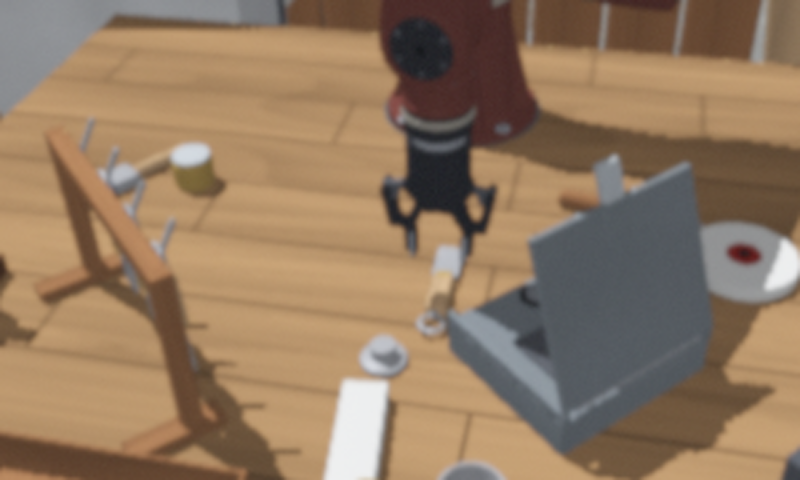

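View pics/w_t.png

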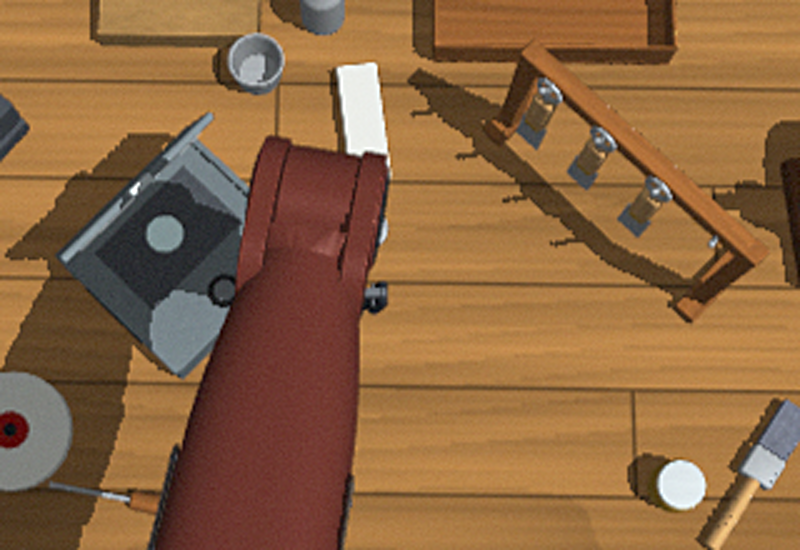

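Three scrapers hang on their pegs. Picking the fourth.

>>> play_rows(increments=[[0, 0, -3, 0, 5.5], [0, 0, -5.5, 0, 5.5], [0, 0, -6.6, 0, 5.5], [0, 0, -6.6, 0, 5.5], [0, 0, -6.6, 0, 3.5], [0, 0, -6.6, 0, 2], [0, 0, -6.6, 0, 2], [0, 0, -6.6, 0, 2], [0, 0, -6.6, 0, 2], [0, 0, -6.6, 0, 2]])

```text
time_s: 35.58
ee_pos: [0.4822, 0.0566, 0.0211]
orientation: [0.002, -0.011, 1.0, -0.0]
ft_force: [-0.6, 0.4, 7.0]
gripper_width: 0.285
```

>>> play_rows(increments=[[0, 0, 3, 0, 2], [0, 0, 7, 0, 2], [0, 0, 11, 0, 2], [0, -1, 15, 0, 2], [-0.3, -4, 19, -0.1, 2], [-0.6, -8, 23, -0.2, 2], [-0.8, -12, 26, -0.3, 2], [-1, -16, 27, -0.4, 2], [-1, -20, 27, -0.5, 2], [-1.2, -24, 27, -0.6, 2], [-1.4, -28, 27, -0.7, 2], [-1.5, -32, 27, -0.789, 2]])

```text
time_s: 36.58
ee_pos: [0.466, -0.2446, 0.2904]
orientation: [0.001, 0.376, 0.926, -0.0]
ft_force: [1.2, 0.4, -1.7]
gripper_width: 0.284
```

>>> play_rows(increments=[[0, -1.5, 0, 0, 2], [0, -2, 0, 0, 2], [0, -2, 0, 0, 2]])

```text
time_s: 36.83
ee_pos: [0.4662, -0.2631, 0.289]
orientation: [-0.0, 0.374, 0.927, 0.0]
ft_force: [-0.3, 0.4, -0.7]
gripper_width: 0.286
```

```bash
python3 hov.py 3 x0 .0532 -.0121; python3 hov.py 3 x1 .0532 -.0121
```

```text
T [ 0.4664 -0.2619  0.2891] yaw -43.9 eye [ 0.5047 -0.2988  0.277 ] t 0.0578 err world [-0.0062  0.0323  0.    ] rack x,y -0.0268 0.019 gw 0.2873658629261852 f [ 0.5  0.2 -0.4]
T [ 0.4666 -0.2613  0.2892] yaw -43.8 eye [ 0.5049 -0.2981  0.2771] t 0.0579 err world [-0.006   0.0329  0.    ] rack x,y -0.027 0.0197 gw 0.2861118226095194 f [ 1.3  0.2 -0.7]
```

View pics/x1.png

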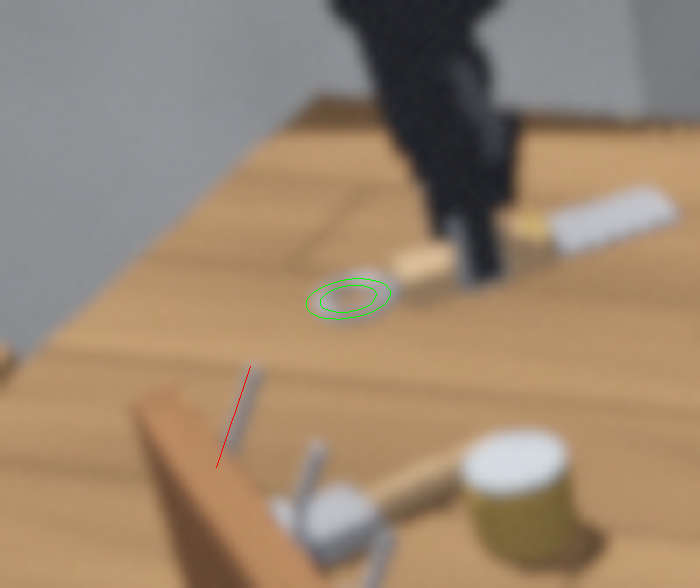

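>>> play_rows(increments=[[0.3, -1.5, 0, 0, 2], [0.6, -3.25, 0, 0, 2], [0.6, -3.25, 0, 0, 2], [0.6, -3.25, 0, 0, 2], [0.6, -3.25, 0, 0, 2]])

```text
time_s: 37.35
ee_pos: [0.4726, -0.2934, 0.2891]
orientation: [0.0, 0.373, 0.928, 0.0]
ft_force: [-1.1, 1.0, -1.2]
gripper_width: 0.289
```

```bash
python3 hov.py 3 x2 .0532 -.0121
```

```text
T [ 0.4726 -0.2935  0.2892] yaw -43.8 eye [ 0.511  -0.3304  0.2771] t 0.0578 err world [0.     0.0007 0.    ] rack x,y -0.0005 0.0005 gw 0.28851082638187325 f [-0.1 -0.3 -1. ]
```

View pics/x2.png

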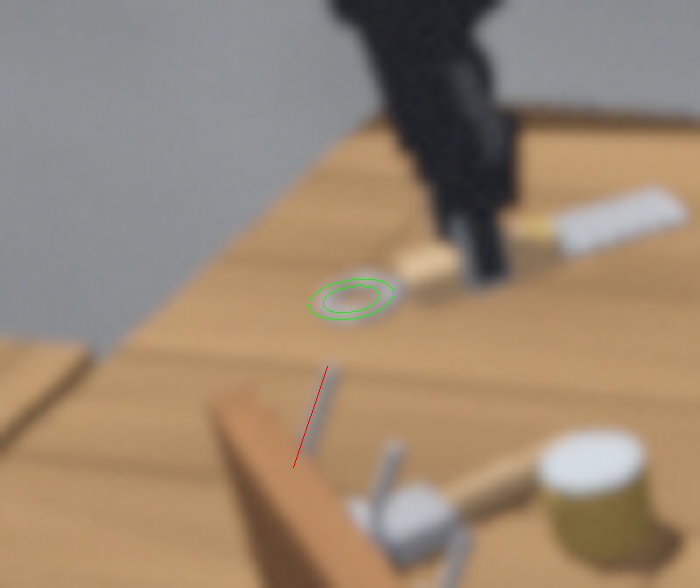

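>>> play_rows(increments=[[0.35, -0.35, -0.8, 0, 2], [0.7, -0.65, -1.6, 0, 2], [1, -0.95, -2.4, 0, 2], [1.3, -1.25, -3.15, 0, 2], [1.3, -1.25, -3.15, 0, 2], [1.6, -1.5, -3.75, 0, 2], [1.85, -1.75, -4.35, 0, 2], [1.85, -1.75, -4.35, 0, 2], [1.85, -1.75, -4.35, 0, 2]])

```text
time_s: 38.15
ee_pos: [0.4908, -0.3124, 0.2449]
orientation: [-0.0, 0.374, 0.927, 0.0]
ft_force: [-1.0, 0.6, -1.7]
gripper_width: 0.283
```

```bash
python3 hov.py 3 x3 .0532 -.0121; python3 -c "
from h import *
im,_=get_image('scene'); u=proj('scene',(.529,-.348,.236)).astype(int); b=im[u[1]-20:u[1]+20,u[0]-25:u[0]+25]
cv2.imwrite('pics/x4.png',cv2.resize(b,None,fx=15,fy=15,interpolation=cv2.INTER_LANCZOS4))"
```

```text
T [ 0.4908 -0.3124  0.2453] yaw -43.9 eye [ 0.5291 -0.3493  0.2332] t 0.0072 err world [-0.0001 -0.0008  0.    ] rack x,y 0.0004 -0.0006 gw 0.2831213774238346 f [-0.  -0.6 -0.8]
```

View pics/x4.png

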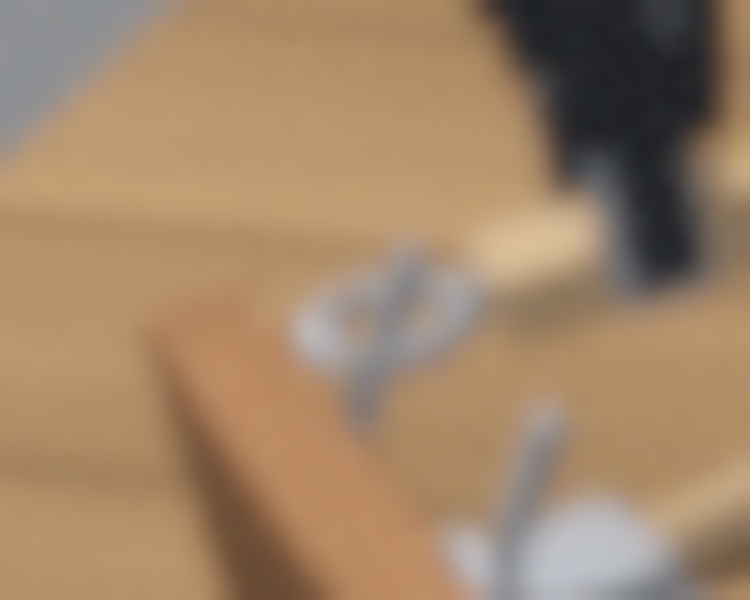

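```bash
python3 -c "
from h import *
a=np.mean([get_image('scene')[0].astype(float) for _ in range(4)],0)
u=proj('scene',(.529,-.348,.236)).astype(int); b=a[u[1]-11:u[1]+11,u[0]-13:u[0]+13]
b=np.clip((b-60)*1.5,0,255).astype(np.uint8)
cv2.imwrite('pics/x5.png',cv2.resize(b,None,fx=26,fy=26,interpolation=cv2.INTER_CUBIC))"
```

```text
(no output)
```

View pics/x5.png

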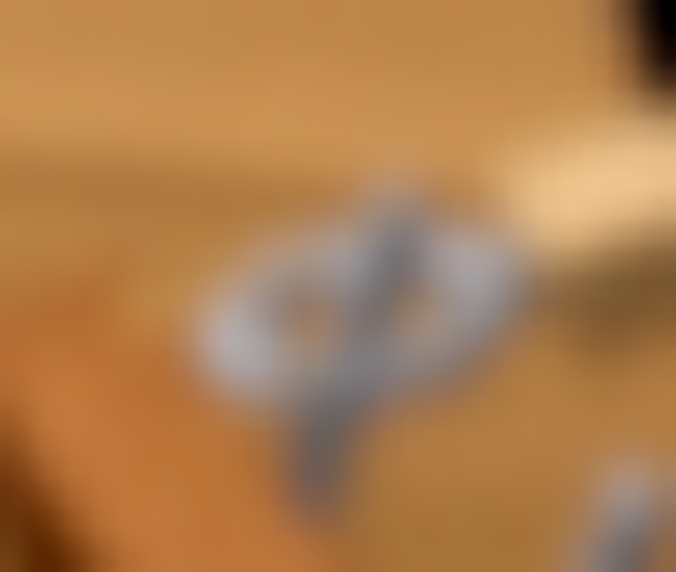

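>>> play_rows(increments=[[0, 0, 0, 0, 4], [0, 0, 0, 0, 5.5], [0, 0, 0, 0, 5.5], [0, 0, 0, 0, 5.5], [0, 0, 0, 0, 5.5], [0, 0, 2, 0, 5.5], [0, 0, 5, 0, 5.5], [-2, 1, 8, 0, 5.5], [-4, 4, 9, 0, 5.5], [-5, 8, 9, 0, 5.5], [-5, 12, 9, 0, 5.5], [-5, 16, 9, 0, 5.5]])

```text
time_s: 39.45
ee_pos: [0.4402, -0.1513, 0.3358]
orientation: [0.001, 0.375, 0.927, -0.0]
ft_force: [1.0, -0.0, 0.5]
gripper_width: 0.642
```

>>> play_rows(increments=[[0, 4, 0, 0, 5.5], [0, 8, 0, 0, 5.5], [0, 12, 0, 0, 5.5], [0, 15, 0, 0, 5.5], [0, 15, 0, 0, 5.5], [0, 15, 0, 0, 5.5]])

```text
time_s: 39.95
ee_pos: [0.4408, -0.0011, 0.3356]
orientation: [0.0, 0.373, 0.928, 0.0]
ft_force: [-0.5, -0.4, -0.0]
gripper_width: 0.648
```

```bash
python3 look.py y; python3 lid.py; python3 -c "
from h import *
im,_=get_image('scene'); cv2.imwrite('pics/y3.png',cv2.resize(im[155:255,180:280],(700,600),interpolation=cv2.INTER_CUBIC))"
```

```text
40.05 [ 0.441  -0.0029  0.3353] [-0.3047 -0.3368 -0.152   1.7553 -0.0002  0.462 ] [ 0.1769 -0.2872 -0.4635] 0.6432957958992487
scene 2952 2948 n [0.9381 0.0039 0.3464] angle 69.73343264797928 c [-0.0348 -0.0041  0.1739] a at z=.064: 0.0058100719774618545
top 191 146 n [0.9285 0.0032 0.3712] angle 68.2088133641417 c [-0.0432  0.0025  0.1944] a at z=.064: 0.008921701754818517
```

View pics/y_t.png

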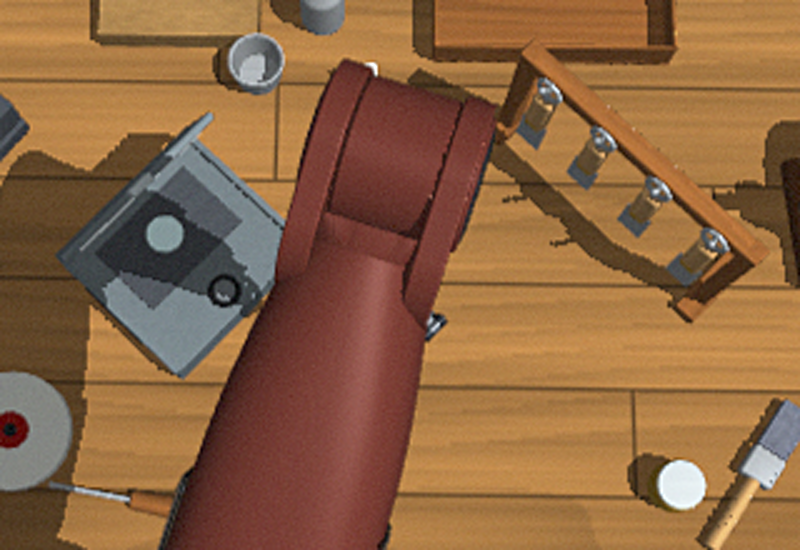

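View pics/y3.png

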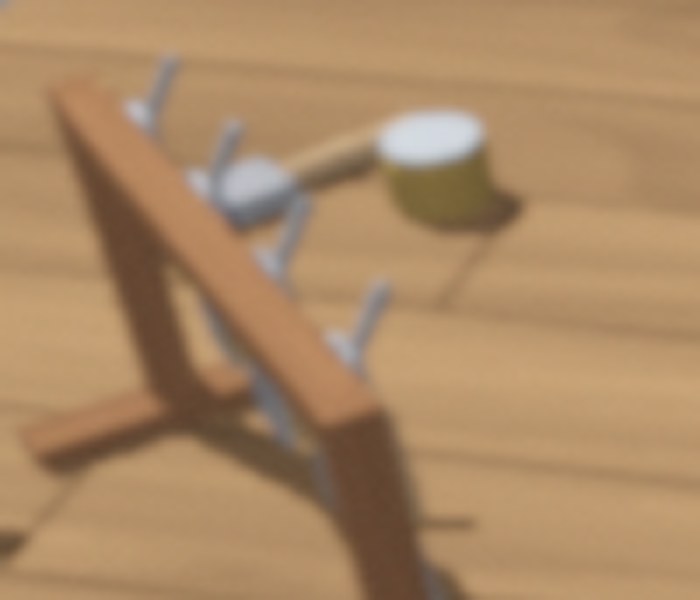

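View pics/y_s.png

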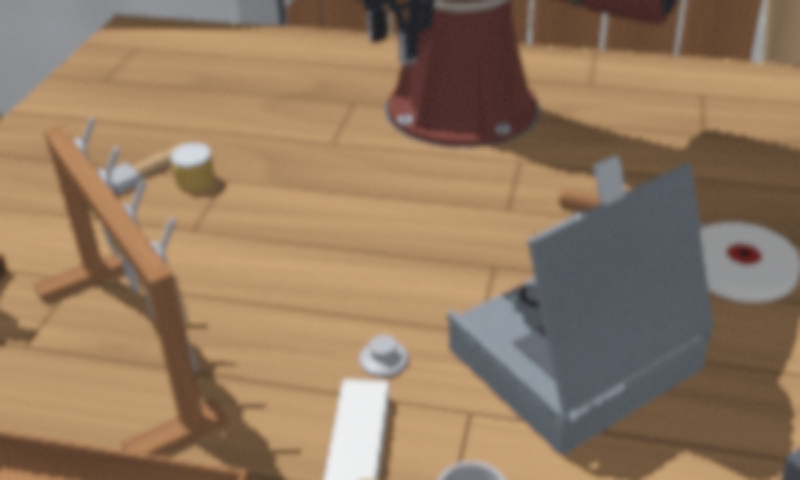

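>>> play_rows(increments=[[0, 0, 0, 0, 5.5], [0, 0, 0, 0, 5.5], [0, 0, 0, 0, 5.5], [0, 0, 0, 0, 5.5], [0, 0, 0, 0, 5.5], [0, 0, 0, 0, 5.5]])

```text
time_s: 40.6
ee_pos: [0.4409, -0.0026, 0.3353]
orientation: [0.0, 0.374, 0.927, 0.0]
ft_force: [0.1, 0.2, -0.2]
gripper_width: 0.646
```

```bash
python3 look.py z >/dev/null; python3 lid.py; python3 -c "
from station import *; print(manip.hand_in())"
```

```text
scene 2947 2940 n [0.938  0.0035 0.3465] angle 69.72678255123785 c [-0.0349 -0.0044  0.1742] a at z=.064: 0.005788840323609559
top 186 141 n [0.9296 0.0077 0.3684] angle 68.38203073088665 c [-0.0425  0.0019  0.1931] a at z=.064: 0.008671968473810451
the job is handed in; nothing more can be done
None
```

I raised the lid to about 70 degrees, pressed the power button fully down, and hung all four scrapers, one to a peg. The job was handed in at about 41 s.

- **Lid:** the scene camera's depth plane, fitted over about 2,900 points, gave 69.7° right up to hand-in. The top camera gave 68.4°, but it rested on only about 140 points seen nearly edge-on. I trusted the scene value.
- **Power button:** I pressed it after opening the lid. The force climbed from 4 to 17.6 N at the height that matches 5 mm of travel, so it bottomed out. I had no direct reading of the button.
- **Scrapers:** before each release I checked in the picture that the peg came up through the eye. The final top view shows one scraper hanging from each peg.
- **Checks that disagreed:** the two cameras were about 3 mm apart on positions. I handled this by comparing eye and peg within the same picture.
- **Other things on the bench:** nothing looked moved in the last pictures, though the arm partly covered the screwdriver and the stone in the final top view. I saw no grip slip and no scraper knocked aside.

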